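Catch the thread of the strainer plug, drive it home and lock it

ROBOT

A 6-joint arm with a two-finger parallel gripper is mounted at the origin on a cart in front of the work surface, level with it; the furniture and walls round the work are solid. World frame = base frame: x ahead of the robot, y to its left, z up, the work surface at z = 0. Lengths are in m, angles in rad, forces in N, time in s.
With the tool pointing down it reaches from about 0.35 to 0.875 m from the base axis. Payload 15.5 kg.
Tool frame: the origin (TCP) lies at the very end of the fingers, on their centre line; the grasp point (between the pads) lies 19 mm behind it (bot.grasp_offset is the distance from the TCP to the grasp point, in m); z points along the fingers, y is the direction in which the jaws open and shut (so a half turn about z gives the same grasp; the last joint's range is limited). The gripper opens to 85 mm and grips with 20 to 120 N. Pads are 22 mm wide; open, the fingers measure 114 mm over their backs; the gripper's body (76 mm by 85 mm) begins 54 mm behind the grasp point. The pads swing forward as they close: fully open they stand 13 mm farther back than shut.
Start: joints at [-1.44, 0.494, 1.345, -0, 1.302, -0.096], TCP at [0.141, -0.609, 0.231] pointing down, gripper open.
Joint ranges: [-2.91, 2.91], [-0.82, 2.16], [0.22, 2.67], [-1.22, 4.37], [0.12, 2.79], [-3.08, 3.08]. Speed limits (rad/s): [1.89, 1.89, 2.57, 3.01, 3.01, 3.01].

INTERFACE

Orientations are given as a rotation vector (axis times angle).
In Python, from workcell import get_obs, optics, bot gives the robot as it stands.
- The arm moves only by the tool jog_arm, never from a script. Its argument "rows" is a list that holds one entry, the list of rows, each a list of 7 numbers: the shift along the tool's x, y, z each as a share of 0.25 m, from -1 to 1, then the turn, a rotation vector about the tool's x, y, z each as a share of pi rad, from -1 to 1, then the opening, from -1 (shut) to 1 (fully open). A call has 1 to 12 rows; each row is the pose to reach, as a shift and turn from the pose measured when the call began, along the tool's axes at that moment, turning the shorter way round; what a row does not reach only later rows make up. A row lasts 1/12 s, in which the tool goes at most 41.7 mm and 7.16 degrees, less where a joint would pass 70% of its speed; a pose out of reach is approached as far as the arm can. A call with a number of a shift or a turn outside -1 to 1 is refused whole. A call with a gripper value outside its range is refused whole. The fingers move at their own pace and stop on an object; "force" is the grip in N (left out, the last holds). Time passes only in rows, so rows that repeat a pose let the fingers close. It gives the time, the measured TCP pose, the force and the opening at its end, in the units of the state.
- get_obs(): the state, without advancing time (a new reading comes with each control period).
- optics.capture(name): name is "scene" or "top" or "wrist"; returns a dict with "pixels" (400x640x3 uint8, blue, green, red), "fx", "fy", "cx", "cy" (pixels), "k1" (the pictures are not rectified: a ray, as slopes to the right and down, at radius r is drawn at 1 + k1 r^2 times it, then the intrinsics apply), "view" (4x4, takes a point from world to camera coordinates); the wrist camera has in their place "T_tool_cam" (4x4, takes a point from camera to tool coordinates, whose origin is the TCP and whose axes are the flange's). Camera axes: x right, y down, z forward; pixel columns grow to the right and rows downward; lengths in m; the calibration is good to about 2 mm. A picture is of the moment at which its call begins: read the wrist's pose just before it. There is no depth.
- bot.finish_job(): hands the job in, once; it reports no verdict.
The state is a dict: "time_s": time; "joint_pos": joint angles; "qd": joint speeds; "joint_torque": joint torques, N m; "tool_pos": TCP position; "ee_rot": TCP orientation; "ft_force": force on the tool from outside, world axes, zero at the start; "ft_torque": the same for the moment, N m; "finger_gap": finger opening in m.
Only numpy, scipy, OpenCV 4.12 (cv2) and the standard library are available. Lean on these libraries where they do the work, as an engineer would, in place of code of your own. Each camera call takes 0.05 s, during which the arm holds its last target.

TASK

The cleaned screen plug has been put back into the slanted neck of the pipe strainer, but it only sits on top of the thread. Without lifting it out, turn it backward (anticlockwise, looking down on its bar) until the thread start lets it drop, then turn it forward (clockwise) fully home, so that its flange lies on the neck and its bar points at the hinge of the lock flap. Then swing the open lock flap over the end of the bar and press it fully down, and leave the other things on the bench where they are.

Things in the scene. Friction and masses are not known exactly. Their poses are not given: they have to be found in the camera images.
- strainer: grey pipe strainer, fixed: level pipe 54 mm thick, 236 long, with a neck 73 mm thick leaning 30 deg from vertical. Origin: centre of the neck's open end (its rim), about 149 mm above the bench; z: out along the neck axis; x: at right angles to it, from the axis to the flap's hinge, y: along the hinge. All heights below are along this z, from the rim
- plug_grip (a point): brass plug, loose in the neck: bar 60 mm long (x), 14 thick (y), 31 high on a flange 62 across, 9.5 thick. Point: bar's middle, 34 above the flange's underside. Its height: 48 on the thread (never raise it 6), 39 dropped, 34 home. Turn from home, anticlockwise: 0.2 to 0.8 rad at the start, drops at 1.1 to 1.4 by its weight if held loosely, stops at 1.7 and at home. May lean 5 deg
- flap (a joint): lock flap: steel strap 20 mm wide, hinged behind the neck, its end bent over as a saddle 24 wide that fits over the bar's end with 2 mm each side. Value in rad: 0 = shut on the plug that is home, 1.6 to 1.9 = folded back at the start. It swings in the strainer's x-z plane and stays where it is left (stiff hinge, 0.1 N m)
- flap_hinge (a point): point on the hinge axis of the flap, 47 mm from the neck axis and 4 mm above the rim (strainer x and z). Axis along the strainer's y
- flap_lip (a point): middle of the rolled lip (8 mm thick, 24 wide) at the free end of the flap, on its outer side (the side to push and press). From the hinge, when shut: 38 mm towards the neck axis (-x) and 52 mm up (+z); turned about the hinge away from the neck by the joint's value when open
- oil_bottle_mid (a point): yellow and white oil bottle with a red spout, 53 mm thick, 135 high, standing left of the strainer, not to be moved; point 50 mm above its foot
- pliers_mid (a point): combination pliers 166 mm long lying right of the strainer, not to be moved; point at their middle
- funnel_mid (a point): white cup-like funnel housing, 95 mm wide, 124 high, at the right rear, not to be moved; point at its middle

How it is judged:
On the way, in this order (a step that is already met when the one before it is completed fails the run):
1. the plug has dropped into the thread start (z of plug_grip in the frame of strainer below 0.0425 m), for 0.2 s.
2. the plug is fully home, its bar in line with the flap's hinge (z of plug_grip in the frame of strainer below 0.0355 m and angle between the x axis of plug_grip and the x axis of strainer, either way round below 0.12 rad), for 0.2 s.
At the end, for the whole second after the job is handed in: the plug is home (its flange within 1.5 mm of the neck, its bar within 0.12 rad of the line to the flap's hinge) and the lock flap is down over the bar (joint under 0.08 rad) (all of step 2 and value of joint flap below 0.08 rad); the robot touches nothing.
It fails at once if the plug was lifted more than 6 mm from where it sat on the thread (z of plug_grip in the frame of strainer above 0.054 m).
It fails at once if the oil bottle, pliers or funnel was moved more than 25 mm (distance of any of oil_bottle_mid, pliers_mid, funnel_mid from where it was at the start of the episode above 0.025 m).
It also fails if it takes over 54 s, if anything falls off the work surface, if the arm or the gripper's body presses on something with over 40 N, if the wrist force passes 120 N, or if a joint passes its speed limit or range.

## Working session

There is one attempt and no reset: what is moved stays moved. The work goes in short steps, Python scripts to look and compute and a tool call to move; the robot and the scene stay as the last step left them, time stands still between calls to the robot, and variables do not carry over. Pictures are saved under pics/ and viewed, and the job is handed in when it is done.

Besides the shell and the picture viewer there is one more tool, called after "Emit:" as a command line: name --argument value ..., lists and objects as JSON in quotes. jog_arm: Moves the arm, as the interface text tells. Its arguments: {"type":"object","properties":{"rows":{"type":"array"},"force":{"type":"number"}},"required":["rows"]}

```bash
ls -la; mkdir -p pics; python3 - <<'E'
from workcell import get_obs, optics, bot
import cv2
print(get_obs())
for n in("scene","top","wrist"):
    c=optics.capture(n); cv2.imwrite(f"pics/a_{n}.png",c["pixels"]); print(n,{k:v for k,v in c.items() if k!="pixels"})
E
```

```text
total 12
drwxr-xr-x  3 agent agent 4096 Dec  7 15:33 .
drwxr-xr-x 23 root  root  4096 Dec  7 15:33 ..
drwxr-xr-x  2 agent agent 4096 Dec  7 15:33 pics
{'time_s': 0.0, 'joint_pos': array([-1.43949789e+00,  4.94153810e-01,  1.34612710e+00,  8.40284516e-06,
        1.30253218e+00, -9.54799789e-02]), 'qd': array([-0.00111718,  0.00037762, -0.00013226, -0.00126027,  0.00042312,
        0.00166938]), 'joint_torque': array([-4.84334392e-03, -8.82174039e+01, -3.83870423e+01, -5.59502841e-04,
        1.01107021e-02,  4.17498688e-05]), 'tool_pos': array([ 0.1404944 , -0.60862732,  0.2307199 ]), 'ee_rot': array([-3.12020622e+00, -3.55318296e-01,  2.16000796e-05]), 'ft_force': array([ 0.1833291 , -0.5530567 , -0.79199853]), 'ft_torque': array([-0.01451403, -0.01157108,  0.03238637]), 'finger_gap': 0.08533839940990415}
scene {'fx': 454.9709918669473, 'fy': 454.9709918669473, 'cx': 329.68157146414967, 'cy': 196.91751371756462, 'k1': -0.12840863189785226, 'view': array([[-0.63957073, -0.76860146,  0.01418025,  0.34674799],
       [-0.48797609,  0.39166451, -0.78005016,  0.42156529],
       [ 0.5939
[... 386 characters left out ...]
31e-01,
         6.11288748e-01],
       [ 1.00684594e-01, -2.49113475e-03, -9.94915276e-01,
         1.14982387e+00],
       [ 0.00000000e+00,  0.00000000e+00,  0.00000000e+00,
         1.00000000e+00]])}
wrist {'fx': 302.28425842312356, 'fy': 302.28425842312356, 'cx': 321.71783358103517, 'cy': 202.68415697379874, 'k1': -0.03368952684885471, 'T_tool_cam': array([[ 4.08756637e-05, -9.51745785e-01, -3.06887535e-01,
         7.96721323e-02],
       [ 9.99999160e-01, -3.58744015e-04,  1.24576169e-03,
         1.39635128e-04],
       [-1.29574250e-03, -3.06887328e-01,  9.51744971e-01,
        -1.42360569e-01],
       [ 0.00000000e+00,  0.00000000e+00,  0.00000000e+00,
         1.00000000e+00]])}
```

View pics/a_scene.png

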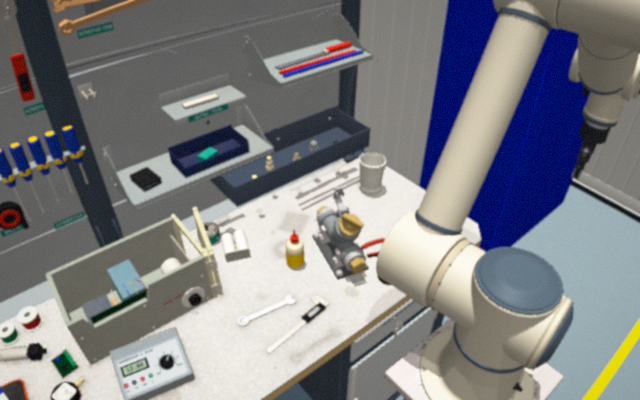

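View pics/a_top.png

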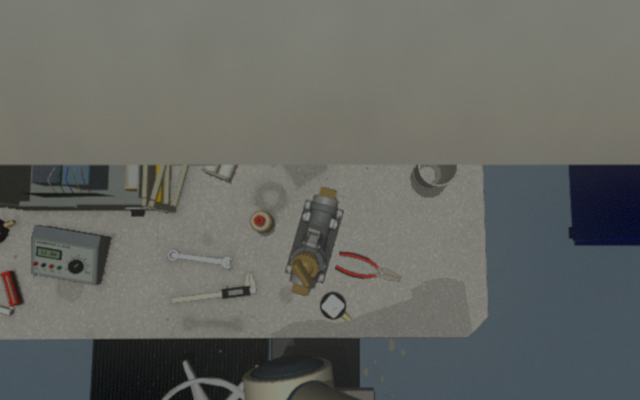

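View pics/a_wrist.png

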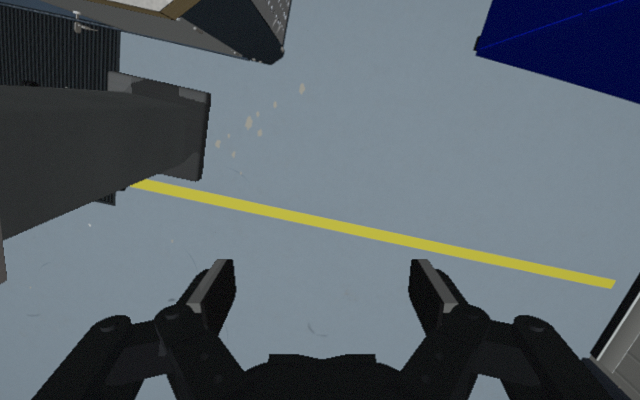

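```bash
python3 - <<'E'
import cv2
a=cv2.imread("pics/a_scene.png")[170:300,270:400]; cv2.imwrite("pics/a_s2.png",cv2.resize(a,None,fx=4.6,fy=4.6,interpolation=cv2.INTER_CUBIC))
a=cv2.imread("pics/a_top.png")[180:310,240:410]; cv2.imwrite("pics/a_t2.png",cv2.resize(a,None,fx=4.6,fy=4.6,interpolation=cv2.INTER_CUBIC))
E
```

```text
(no output)
```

View pics/a_s2.png

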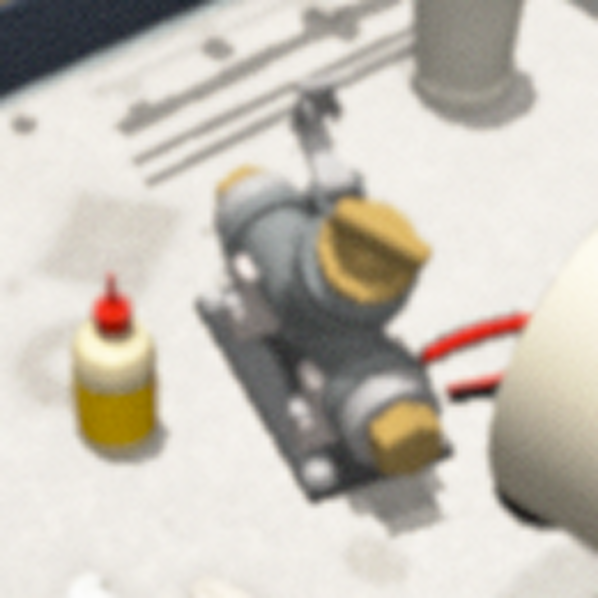

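View pics/a_t2.png

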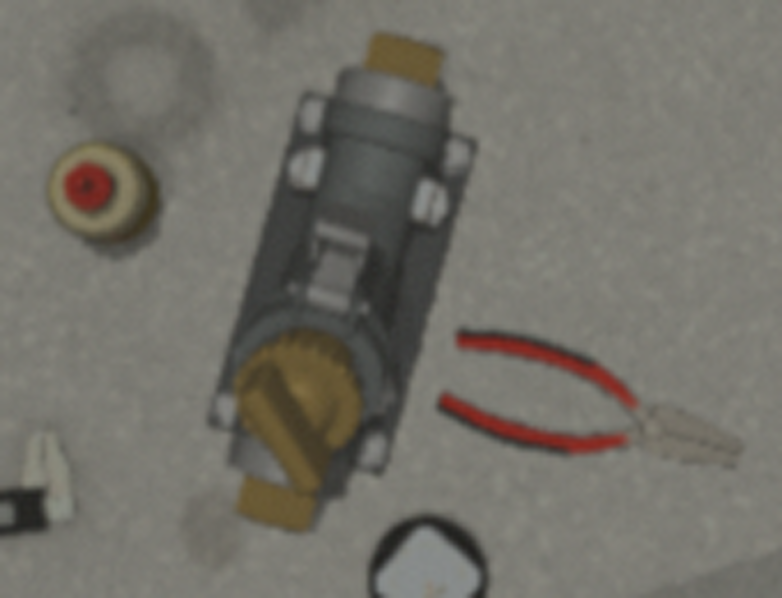

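```bash
cat > h.py <<'E'
import numpy as np, cv2
from scipy.spatial.transform import Rotation as R
def ray(c,uv,tool=None):
    K=np.array([[c["fx"],0,c["cx"]],[0,c["fy"],c["cy"]],[0,0,1]])
    s=cv2.undistortPoints(np.array([[uv]],float),K,np.array([c["k1"],0,0,0.]))[0,0]
    if "view" in c: T=np.linalg.inv(c["view"])
    else:
        Tt=np.eye(4);Tt[:3,:3]=R.from_rotvec(tool["ee_rot"]).as_matrix();Tt[:3,3]=tool["tool_pos"];T=Tt@c["T_tool_cam"]
    d=T[:3,:3]@np.array([s[0],s[1],1]); return T[:3,3],d/np.linalg.norm(d)
def proj(c,P,tool=None):
    K=np.array([[c["fx"],0,c["cx"]],[0,c["fy"],c["cy"]],[0,0,1]])
    if "view" in c: V=c["view"]
    else:
        Tt=np.eye(4);Tt[:3,:3]=R.from_rotvec(tool["ee_rot"]).as_matrix();Tt[:3,3]=tool["tool_pos"];V=np.linalg.inv(Tt@c["T_tool_cam"])
    P=np.atleast_2d(P); q=P@V[:3,:3].T+V[:3,3]
    x=cv2.projectPoints(q,np.zeros(3),np.zeros(3),K,np.array([c["k1"],0,0,0.]))[0][:,0]; return x
def tri(rays):
    A=np.zeros((3,3));b=np.zeros(3)
    for o,d in rays:
        M=np.eye(3)-np.outer(d,d);A+=M;b+=M@o
    p=np.linalg.solve(A,b); return p,[round(float(np.linalg.norm((np.eye(3)-np.outer(d,d))@(p-o)))*1000,1) for o,d in rays]
def onz(r,z): o,d=r; return o+d*(z-o[2])/d[2]
E
python3 - <<'E'
from h import *
from workcell import optics
s=optics.capture("scene");t=optics.capture("top")
S=lambda x,y:ray(s,(270+x/4.6-.4,170+y/4.6-.4)); T=lambda x,y:ray(t,(240+x/4.6-.4,180+y/4.6-.4))
for n,a,b in [("farcap",(240,180),(403,60)),("nearcap",(405,437),(278,500)),("plugbar1",(428,255),(318,485)),("plugbar2",(335,215),(257,375)),("bottle",(112,310),(90,187)),("barmid",(382,235),(288,430)),("flaptop",(318,105),(342,235))]:
    print(n,*tri([S(*a),T(*b)]))
E
```

```text
farcap [ 0.62878311 -0.04268141  0.07922477] [2.6, 2.6]
nearcap [0.40051147 0.02023156 0.06551648] [0.4, 0.4]
plugbar1 [ 0.41708259 -0.00403922  0.18439478] [0.6, 0.6]
plugbar2 [0.46716881 0.02320747 0.1951304 ] [0.2, 0.2]
bottle [0.55975923 0.11404076 0.10632088] [0.7, 0.7]
barmid [0.44208161 0.00930346 0.1895912 ] [0.0, 0.0]
flaptop [ 0.53015828 -0.01663546  0.21605784] [0.9, 0.9]
```

```bash
cat >> h.py <<'E'
def delta(obs,pos,Rt):
    R0=R.from_rotvec(obs["ee_rot"]); sh=R0.inv().apply(np.array(pos)-obs["tool_pos"])/0.25
    tv=(R0.inv()*Rt).as_rotvec()/np.pi
    n=max(np.linalg.norm(sh)*.25/.0417,np.linalg.norm(tv)*180/7.16)
    print("rows~%.1f"%n,np.round(sh,3).tolist(),np.round(tv,3).tolist())
def orient(zt,xt):
    z=np.array(zt,float);z/=np.linalg.norm(z);x=np.array(xt,float);x-=z*(x@z);x/=np.linalg.norm(x)
    return R.from_matrix(np.stack([x,np.cross(z,x),z],1))
E
python3 - <<'E'
from h import *
from workcell import get_obs
o=get_obs()
az=-.268
ax=np.array([-.5*np.cos(az),-.5*np.sin(az),.866]);hx=np.array([.866*np.cos(az),.866*np.sin(az),.5]);hy=np.cross(ax,hx)
rim=np.array([.468,.002,.143]); th=.75
Rt=orient(-ax,np.cos(th)*hx+np.sin(th)*hy)
print(rim+.2*ax)
delta(o,[.33,-.42,.36],R.from_rotvec(o["ee_rot"]))
delta(o,rim+.2*ax,Rt)
E
```

```text
[0.37156976 0.02848034 0.3162    ]
rows~7.1 [0.908, -0.566, -0.516] [0.0, 0.0, 0.0]
rows~16.4 [1.474, -2.276, -0.339] [-0.098, 0.136, -0.079]
```

Emit:
jog_arm --rows '[[[0.45,-0.3,-0.25,0,0,0,1],[0.9,-0.6,-0.5,0,0,0,1],[0.9,-0.6,-0.5,0,0,0,1],[0.9,-0.6,-0.5,0,0,0,1],[0.95,-0.9,-0.5,0,0,0,1],[0.95,-1,-0.5,0,0,0,0.3],[0.95,-1,-0.5,0,0,0,0.3],[0.95,-1,-0.5,0,0,0,0.3]]]'

```text
time_s: 0.92
tool_pos: [0.3025, -0.3473, 0.346]
ee_rot: [-3.121, -0.355, -0.0]
ft_force: [0.9, -0.4, 0.2]
finger_gap: 0.0554
```

```bash
cat > pose.py <<'E'
from h import *
az=-.268
def frame(az=az):
    ax=np.array([-.5*np.cos(az),-.5*np.sin(az),.866025]);hx=np.array([.866025*np.cos(az),.866025*np.sin(az),.5]);hy=np.cross(ax,hx)
    return ax,hx,hy
E
python3 - <<'E'
from pose import *
from workcell import get_obs
o=get_obs();print(o["time_s"],o["tool_pos"],o["ee_rot"],o["joint_pos"])
ax,hx,hy=frame()
rim=np.array([.468,.002,.143]); th=.75
delta(o,rim+.2*ax,orient(-ax,np.cos(th)*hx+np.sin(th)*hy))
E
```

```text
0.9167 [ 0.30251179 -0.34730574  0.34598705] [-3.12090389e+00 -3.55261788e-01 -7.40288629e-05] [-9.84197489e-01  1.51887052e-01  1.54482890e+00  2.87418438e-04
  1.44533017e+00  3.59872633e-01]
rows~9.2 [0.607, -1.403, 0.12] [-0.098, 0.136, -0.079]
```

Emit:
jog_arm --rows '[[[0.43,-1,0.08,-0.05,0.07,-0.04,0.3],[0.43,-1,0.08,-0.05,0.07,-0.04,0.3],[0.43,-1,0.08,-0.05,0.07,-0.04,0.3],[0.43,-1,0.08,-0.1,0.136,-0.079,0.3],[0.43,-1,0.08,-0.1,0.136,-0.079,0.3],[0.43,-1,0.08,-0.1,0.136,-0.079,0.3],[0.43,-1,0.08,-0.1,0.136,-0.079,0.3],[0.43,-1,0.08,-0.1,0.136,-0.079,0.3],[0.43,-1,0.08,-0.1,0.136,-0.079,0.3]]]'

```text
time_s: 1.67
tool_pos: [0.3506, -0.0769, 0.3259]
ee_rot: [2.724, 0.672, 0.661]
ft_force: [0.3, 0.9, -0.1]
finger_gap: 0.0553
```

```bash
python3 - <<'E'
from pose import *
from workcell import get_obs
o=get_obs();print(o["time_s"],o["tool_pos"],o["ee_rot"],o["joint_pos"])
ax,hx,hy=frame()
rim=np.array([.468,.002,.143]); th=.75
delta(o,rim+.2*ax,orient(-ax,np.cos(th)*hx+np.sin(th)*hy))
E
```

```text
1.6667 [ 0.35055945 -0.07687701  0.3258951 ] [2.72364254 0.67222591 0.66081108] [-0.48177165 -0.2680516   2.11066583  0.1470536   0.78440052  0.52821961]
rows~2.6 [0.26, -0.344, 0.016] [0.002, -0.001, 0.001]
```

Emit:
jog_arm --rows '[[[0.26,-0.345,0.016,0.002,-0.001,0,0.3],[0.26,-0.345,0.016,0.002,-0.001,0,0.3],[0.26,-0.345,0.016,0.002,-0.001,0,0.3],[0.26,-0.345,0.016,0.002,-0.001,0,0.3],[0.26,-0.345,0.016,0.002,-0.001,0,0.3],[0.26,-0.345,0.016,0.002,-0.001,0,0.3]]]'

```text
time_s: 2.17
tool_pos: [0.3721, 0.0319, 0.3163]
ee_rot: [2.73, 0.679, 0.657]
ft_force: [0.7, -0.7, 0.0]
finger_gap: 0.0554
```

```bash
cat > snap.py <<'E'
import sys,pickle
from h import *
from workcell import get_obs, optics
n=sys.argv[1]; o=get_obs(); c=optics.capture("wrist")
pickle.dump((c,o),open(f"pics/{n}.pkl","wb")); cv2.imwrite(f"pics/{n}.png",cv2.resize(c["pixels"],None,fx=1.25,fy=1.25,interpolation=cv2.INTER_CUBIC))
print(o["time_s"],o["tool_pos"],o["ee_rot"],o["joint_pos"],o["ft_force"])
E
python3 snap.py w1
```

```text
2.1667 [0.37208593 0.03194745 0.31627575] [2.73002522 0.67918314 0.65747256] [ 0.0760456  -0.18460407  2.08662645 -0.24569582  0.75709126  1.29671699] [ 0.71476086 -0.65048179  0.02358041]
```

View pics/w1.png

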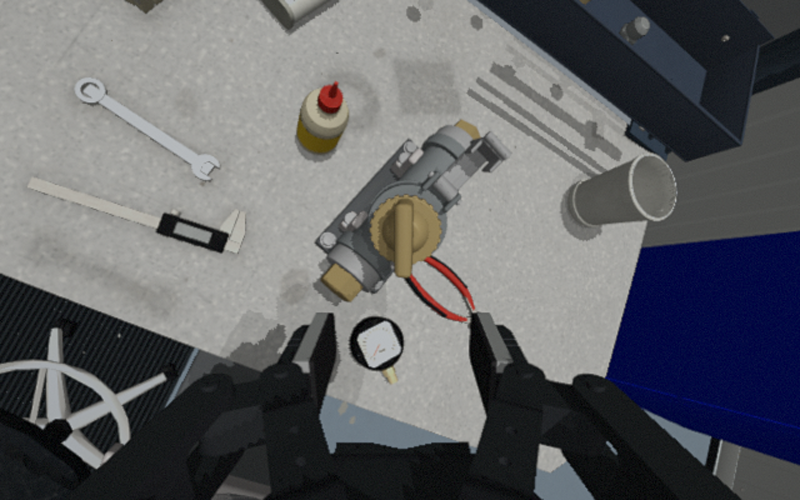

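```bash
python3 - <<'E'
import cv2
a=cv2.imread("pics/w1.png");import pickle
c,o=pickle.load(open("pics/w1.pkl","rb"))
a=c["pixels"][85:245,240:420]; cv2.imwrite("pics/w1c.png",cv2.resize(a,None,fx=4,fy=3.75 if 0 else 4,interpolation=cv2.INTER_CUBIC)[:600])
E
```

```text
(no output)
```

View pics/w1c.png

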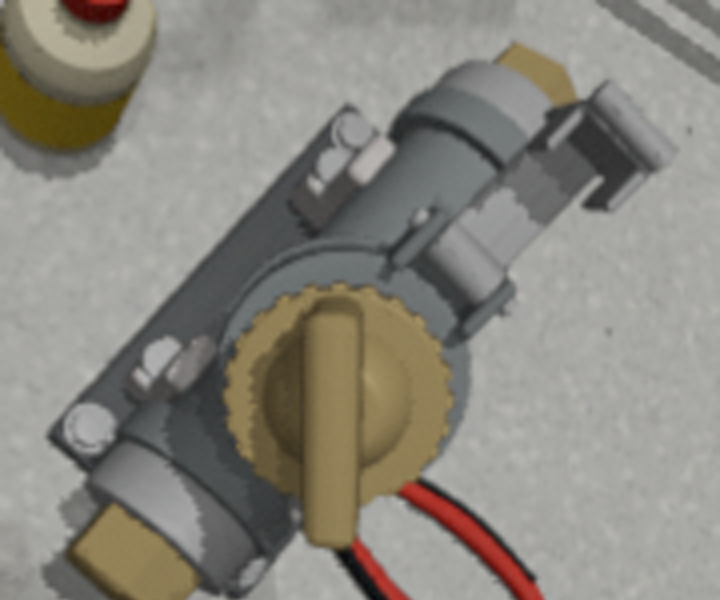

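Emit:
jog_arm --rows '[[[-0.2,-0.4,0,0,0,0,0.0],[-0.2,-0.4,0,0,0,0,0],[-0.2,-0.4,0,0,0,0,0],[-0.2,-0.4,0,0,0,0,0],[-0.2,-0.4,0,0,0,0,0],[-0.2,-0.4,0,0,0,0,0]]]'

```text
time_s: 2.72
tool_pos: [0.2937, 0.0914, 0.2635]
ee_rot: [2.729, 0.685, 0.653]
ft_force: [-0.5, 0.0, 0.4]
finger_gap: 0.0427
```

```bash
python3 snap.py w2
```

```text
2.7167 [0.29373044 0.09142316 0.26346552] [2.72887094 0.6849704  0.65285652] [ 0.47544432 -0.16367757  2.24635627 -0.52784595  0.73115103  1.89373134] [-0.45399309  0.03065982  0.36841399]
```

View pics/w2.png

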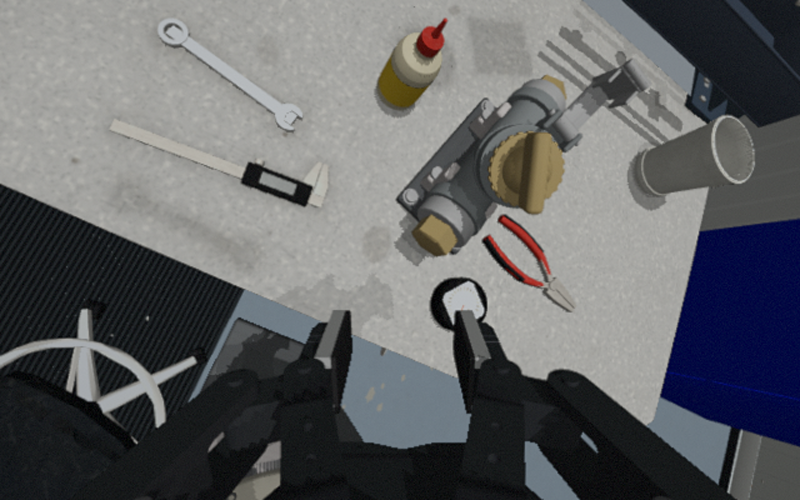

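```bash
python3 - <<'E'
import cv2,pickle
c,o=pickle.load(open("pics/w2.pkl","rb"))
a=c["pixels"][40:190,350:530]; cv2.imwrite("pics/w2c.png",cv2.resize(a,None,fx=4,fy=4,interpolation=cv2.INTER_CUBIC))
E
```

```text
(no output)
```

View pics/w2c.png

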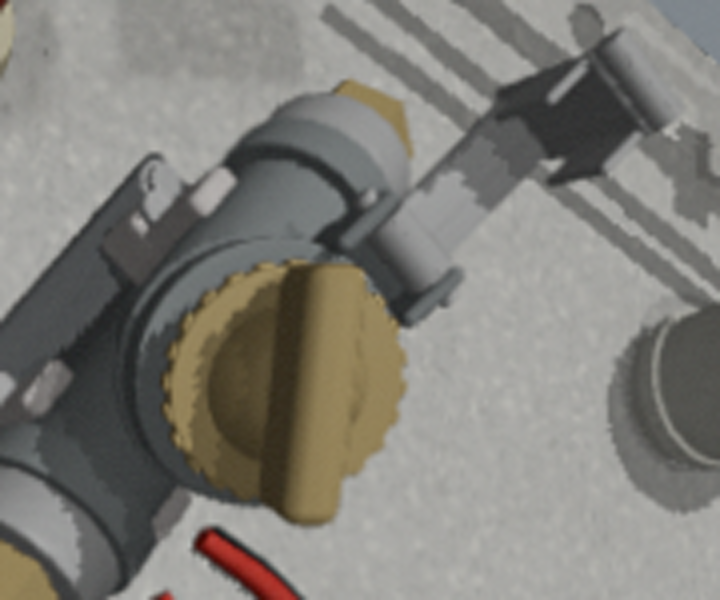

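```bash
cat > m.py <<'E'
from pose import *
import pickle
c1,o1=pickle.load(open("pics/w1.pkl","rb"));c2,o2=pickle.load(open("pics/w2.pkl","rb"))
A=lambda x,y:ray(c1,(240+x/4-.4,85+y/4-.4),o1); B=lambda x,y:ray(c2,(350+x/4-.4,40+y/4-.4),o2)
P={}
for n,a,b in [("pinL",(421,213),(367,195)),("pinR",(509,300),(452,300)),("lipL",(607,88),(618,38)),("lipR",(668,158),(673,125)),("barF",(337,302),(341,268)),("barN",(329,545),(315,520)),("flange",(340,395),(287,383)),("capF",(538,75),(378,112)),]:
    P[n],e=tri([A(*a),B(*b)]); print(n,P[n].round(4),e)
E
python3 - <<'E'
from m import *
h=(P["pinL"]+P["pinR"])/2; l=(P["lipL"]+P["lipR"])/2; d=P["pinL"]-P["pinR"]; print("hinge",h,"lip",l,"len",np.linalg.norm(d),"az from pins",np.arctan2(-d[0],d[1]),np.arctan2(d[2],np.hypot(*d[:2])))
d2=P["lipL"]-P["lipR"];print("lip len",np.linalg.norm(d2),np.arctan2(-d2[0],d2[1]))
b=P["barF"]-P["barN"];print("bar",np.linalg.norm(b),(P["barF"]+P["barN"])/2)
for az in (-.24,-.268,-.3):
    ax,hx,hy=frame(az); rim=h-.047*hx-.004*ax
    M=np.stack([hx,hy,ax])
    print(az,"rim",rim,"lip",M@(l-rim),"bar",M@(P["barF"]-rim),M@(P["barN"]-rim),"th",np.arctan2((M@b)[1],(M@b)[0]),"fl",M@(P["flange"]-rim))
E
```

```text
pinL [0.5106 0.0071 0.1753] [0.1, 0.1]
pinR [ 0.5008 -0.0274  0.1745] [1.4, 1.4]
lipL [ 0.5351 -0.0071  0.2317] [0.1, 0.1]
lipR [ 0.5288 -0.0302  0.2296] [1.1, 1.1]
barF [0.4652 0.0244 0.2029] [1.3, 1.3]
barN [ 0.4146 -0.0006  0.1893] [0.2, 0.2]
flange [0.4569 0.0052 0.166 ] [0.3, 0.3]
capF [ 0.629  -0.0401  0.0832] [0.5, 0.5]
hinge [ 0.50567978 -0.01016056  0.17492273] lip [ 0.5319588  -0.01860634  0.23064475] len 0.03587627778457491 az from pins -0.2760201801311281 0.020842482431781623
lip len 0.024019057787312146 -0.2629014814920033
bar 0.05808238094321961 [0.43994223 0.01189157 0.19609918]
-0.24 rim [ 0.46808592 -0.00096071  0.14795863] lip [ 0.09870558 -0.00195711  0.03848997] bar [0.01986961 0.02396474 0.05199413] [-0.02436961 -0.0123766   0.06177977] th 0.6876979619560034 fl [-0.00171182  0.00333695  0.02179572]
-0.268 rim [4.68358215e-01 8.81727718e-05 1.47958632e-01] lip [ 0.09874369 -0.00118551  0.03846797] bar [0.01930469 0.02262573 0.05232029] [-0.02403875 -0.01491095  0.06158874] th 0.71372647691991 fl [-0.00177539  0.00190549  0.02183242]
-0.3 rim [0.46870523 0.00127701 0.14795863] lip [ 0.09876431 -0.00030258  0.03845606] bar [0.01869912 0.02107377 0.05266991] [-0.02358555 -0.01779292  0.06132709] th 0.7433044921060368 fl [-0.00180551  0.00026778  0.0218498 ]
```

```bash
cat > go.py <<'E'
import sys
from pose import *
from workcell import get_obs
az=-.27
ax,hx,hy=frame(az); rim=np.array([.4684,.0001,.1480])
M=np.stack([hx,hy,ax])
def tgt(x,y,z,th): return rim+M.T@np.array([x,y,z]), orient(-ax,np.cos(th)*hx+np.sin(th)*hy)
def where(o):
    Rt=R.from_rotvec(o["ee_rot"]).as_matrix(); X=M@Rt[:,0]
    print("t",o["time_s"],"strainer xyz mm",(M@(o["tool_pos"]-rim)*1000).round(1),"th %.3f"%np.arctan2(X[1],X[0]),"zaxis",(M@Rt[:,2]).round(3),"gap %.4f"%o["finger_gap"],"F_str",(M@o["ft_force"]).round(1),"Tq",(M@o["ft_torque"]).round(2),"q",o["joint_pos"].round(2))
if __name__=="__main__":
    o=get_obs(); where(o)
    v=[float(a) for a in sys.argv[1:]]
    for i in range(0,len(v),4): delta(o,*tgt(v[i]/1000,v[i+1]/1000,v[i+2]/1000,v[i+3]))
E
python3 go.py -1 2 110 .72 -1 2 32 .72
```

```text
t 2.7667 strainer xyz mm [-108.2   41.5  196.4] th 0.760 zaxis [-0.002  0.002 -1.   ] gap 0.0426 F_str [0.8 0.4 0.8] Tq [0.03 0.23 0.04] q [ 0.47 -0.16  2.25 -0.53  0.73  1.89]
rows~3.4 [0.202, 0.411, 0.344] [-0.001, 0.0, 0.013]
rows~4.8 [0.202, 0.412, 0.656] [-0.001, 0.0, 0.013]
```

Emit:
jog_arm --rows '[[[0.2,0.41,0.2,0,0,0.013,0],[0.202,0.41,0.34,0,0,0.013,0],[0.202,0.411,0.34,0,0,0.013,0],[0.202,0.411,0.34,0,0,0.013,0],[0.202,0.411,0.34,0,0,0.013,0],[0.202,0.411,0.34,0,0,0.013,0],[0.202,0.411,0.34,0,0,0.013,0]]]'

```text
time_s: 3.35
tool_pos: [0.4154, 0.0144, 0.2439]
ee_rot: [2.75, 0.621, 0.662]
ft_force: [-0.7, -0.1, -0.8]
finger_gap: 0.0428
```

```bash
python3 go.py -1 2 60 .72 -1 2 32 .72; python3 snap.py w3
```

```text
t 3.35 strainer xyz mm [  0.4  -0.3 110.5] th 0.715 zaxis [-0.002 -0.001 -1.   ] gap 0.0428 F_str [-1.  -0.3 -0.4] Tq [-0.03  0.28  0.03] q [-0.    0.02  2.17 -0.3   0.47  1.36]
rows~1.2 [0.002, -0.011, 0.202] [-0.0, 0.001, -0.002]
rows~1.9 [0.003, -0.011, 0.314] [-0.0, 0.001, -0.002]
3.35 [0.41537534 0.01442166 0.24388112] [2.75005433 0.62136267 0.66198275] [-6.95862729e-04  1.56673524e-02  2.17271596e+00 -3.02467581e-01
  4.66139600e-01  1.36279405e+00] [-0.74979487 -0.10684164 -0.8454714 ]
```

View pics/w3.png

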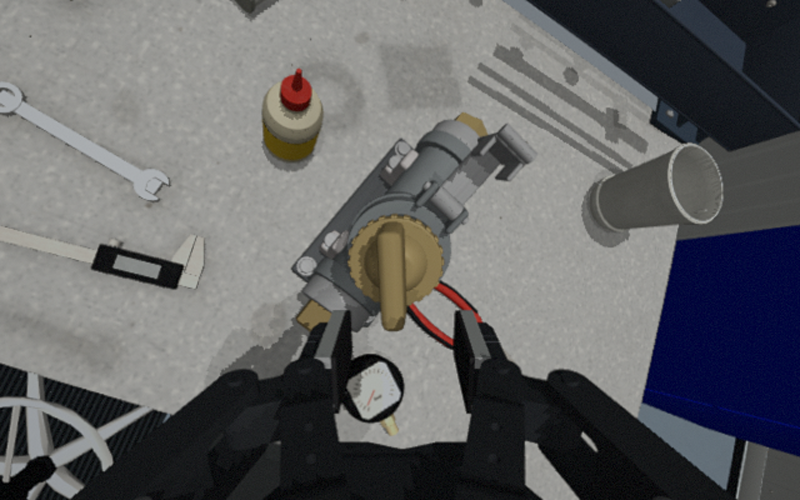

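```bash
python3 - <<'E'
from go import *
import pickle
c,o=pickle.load(open("pics/w3.pkl","rb"))
for uv in ((390,226),(393,328),(405,228),(379,228),(381,328),(405,328)):
    p,d=ray(c,((uv[0])/1.25-.1,uv[1]/1.25-.1),o)
    q=M@(p-rim);e=M@d; k=(.0545-q[2])/e[2]; print(uv,((q+k*e)*1000).round(1))
E
```

```text
(390, 226) [19.7 24.6 54.5]
(393, 328) [-26.1 -16.7  54.5]
(405, 228) [24.2 17.8 54.5]
(379, 228) [15.  28.4 54.5]
(381, 328) [-30.8 -11.4  54.5]
(405, 328) [-21.5 -22.1  54.5]
```

```bash
python3 go.py -3 3.5 60 .73 -3 3.5 32 .73
```

```text
t 3.4 strainer xyz mm [ -0.5   0.3 111. ] th 0.716 zaxis [-0.002 -0.    -1.   ] gap 0.0426 F_str [-0.6  0.1 -0.5] Tq [0.02 0.25 0.06] q [ 0.    0.01  2.17 -0.3   0.47  1.36]
rows~1.2 [0.001, -0.016, 0.204] [-0.0, 0.001, -0.004]
rows~1.9 [0.001, -0.016, 0.316] [-0.0, 0.001, -0.004]
```

Emit:
jog_arm --rows '[[[0,-0.016,0.1,0,0.001,-0.004,0],[0,-0.016,0.2,0,0.001,-0.004,0],[0,-0.016,0.25,0,0.001,-0.004,0],[0,-0.016,0.29,0,0.001,-0.004,0],[0,-0.016,0.315,0,0.001,-0.004,0],[0,-0.016,0.315,0,0.001,-0.004,0],[0,-0.016,0.315,0,0.001,-0.004,0]]]'

```text
time_s: 3.98
tool_pos: [0.4506, 0.0085, 0.1746]
ee_rot: [2.743, 0.642, 0.664]
ft_force: [-0.6, -0.4, 0.3]
finger_gap: 0.0428
```

```bash
python3 go.py ; python3 snap.py w4
```

```text
t 3.9833 strainer xyz mm [-3.5  3.3 32.7] th 0.730 zaxis [ 0.     0.002 -1.   ] gap 0.0428 F_str [-0.2 -0.5  0.5] Tq [ 0.03  0.19 -0.  ] q [-0.02  0.23  2.23 -0.62  0.21  1.66]
3.9833 [0.45062569 0.00847508 0.17458792] [2.74278144 0.64218885 0.66369597] [-0.02387479  0.23078913  2.22816635 -0.61726727  0.20954161  1.66224252] [-0.58028186 -0.36772855  0.31141597]
```

View pics/w4.png

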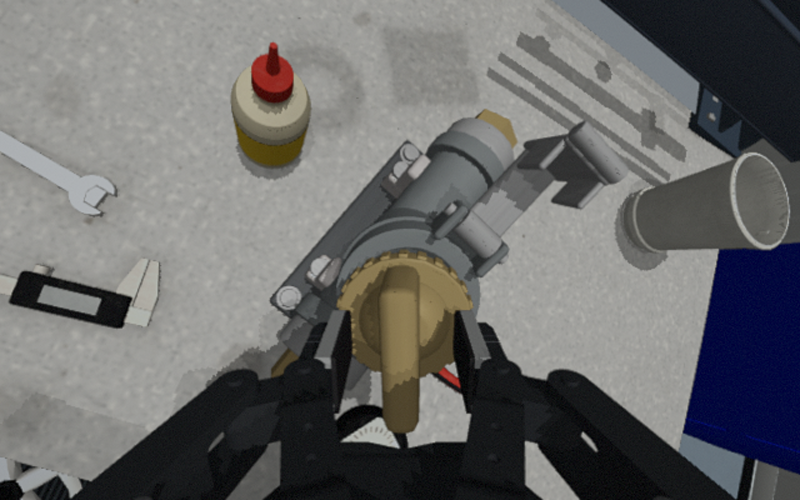

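Emit:
jog_arm --force 20 --rows '[[[0.0,0,0,0,0,0,-0.55],[0,0,0,0,0,0,-0.6],[0,0,0,0,0,0,-0.6],[0,0,0,0,0,0,-0.6],[0,0,0,0,0,0,-0.6],[0,0,0,0,0,0,-0.6]]]'

```text
time_s: 4.53
tool_pos: [0.4507, 0.0085, 0.1749]
ee_rot: [2.743, 0.642, 0.665]
ft_force: [-0.1, 0.2, -0.6]
finger_gap: 0.0171
```

```bash
python3 go.py ; python3 snap.py w5
```

```text
t 4.5333 strainer xyz mm [-3.3  3.4 33. ] th 0.729 zaxis [ 0.001  0.002 -1.   ] gap 0.0171 F_str [-0.5  0.2 -0.5] Tq [ 0.03  0.23 -0.01] q [-0.02  0.23  2.23 -0.62  0.21  1.66]
4.5333 [0.45068911 0.00851022 0.17494184] [2.74253855 0.64182572 0.66470106] [-0.02381132  0.22998964  2.22809583 -0.61671387  0.2096651   1.66191726] [-0.10937987  0.18824456 -0.64817929]
```

View pics/w5.png

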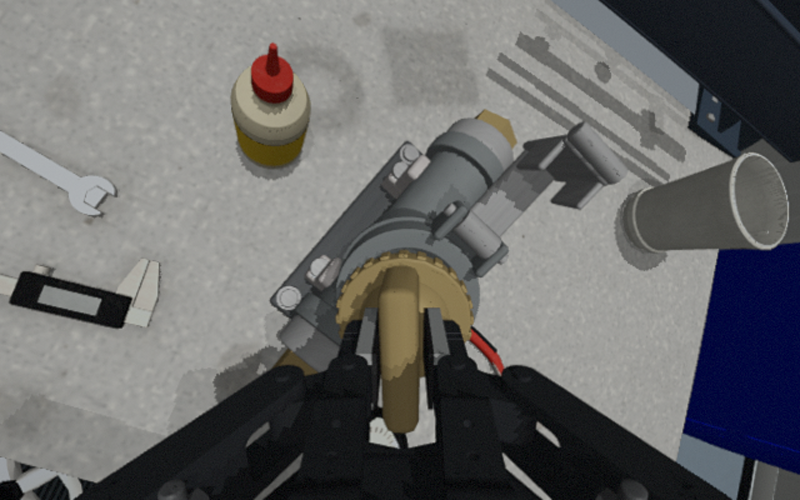

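```bash
python3 go.py -3 2 33 1.2 -2 1 33 1.4
```

```text
t 4.5833 strainer xyz mm [-3.3  3.4 33. ] th 0.729 zaxis [ 0.001  0.002 -1.   ] gap 0.0171 F_str [ 0.8 -0.3 -0.4] Tq [0.02 0.27 0.01] q [-0.02  0.23  2.23 -0.62  0.21  1.66]
rows~3.8 [-0.003, 0.005, -0.0] [-0.0, -0.001, -0.15]
rows~5.4 [-0.003, 0.011, -0.0] [-0.0, -0.001, -0.213]
```

Emit:
jog_arm --rows '[[[0,0,0,0,0,-0.02,-0.6],[0,0.002,0,0,0,-0.04,-0.6],[0,0.002,0,0,0,-0.06,-0.6],[0,0.003,0,0,0,-0.08,-0.6],[-0.003,0.003,0,0,0,-0.1,-0.6],[-0.003,0.005,0,0,0,-0.12,-0.6],[-0.003,0.005,0,0,0,-0.135,-0.6],[-0.003,0.005,0,0,0,-0.15,-0.6],[-0.003,0.005,0,0,0,-0.15,-0.6]]]'

```text
time_s: 5.33
tool_pos: [0.4505, 0.0071, 0.175]
ee_rot: [2.446, 1.232, 0.546]
ft_force: [-0.5, 1.3, 0.7]
finger_gap: 0.017
```

```bash
python3 go.py -2 1 33 1.35 -2 1 33 1.45; python3 snap.py w6
```

```text
t 5.3333 strainer xyz mm [-3.1  2.  32.9] th 1.203 zaxis [ 0.001  0.002 -1.   ] gap 0.0170 F_str [-0.4  1.1  1.1] Tq [0.08 0.32 0.02] q [-0.03  0.23  2.23 -0.61  0.21  1.18]
rows~1.2 [-0.002, 0.005, -0.0] [0.0, -0.001, -0.047]
rows~2.0 [-0.002, 0.005, -0.0] [0.0, -0.001, -0.079]
5.3333 [0.45049056 0.00710249 0.17499587] [2.44609002 1.23249808 0.54604151] [-0.02881518  0.22931516  2.22883627 -0.60785712  0.20787892  1.17524874] [-0.52592598  1.32097516  0.74623555]
```

View pics/w6.png

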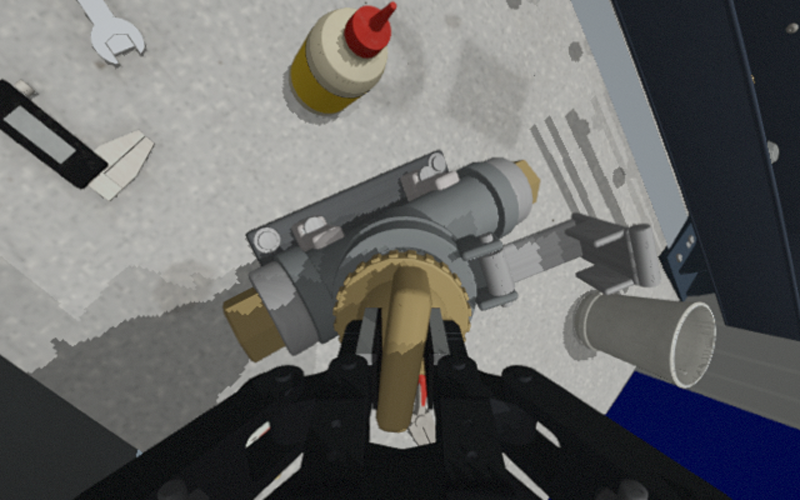

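Emit:
jog_arm --rows '[[[0,0.002,0,0,0,-0.015,-0.6],[-0.002,0.003,0,0,0,-0.03,-0.6],[-0.002,0.005,0,0,0,-0.045,-0.6],[-0.002,0.005,0,0,0,-0.055,-0.6],[-0.002,0.005,0,0,0,-0.055,-0.6]]]'

```text
time_s: 5.8
tool_pos: [0.4509, 0.006, 0.1754]
ee_rot: [2.313, 1.423, 0.498]
ft_force: [-1.6, 2.2, -0.0]
finger_gap: 0.0168
```

```bash
python3 go.py -2 1 33 1.45 -2 1 33 1.5; python3 snap.py w7
```

```text
t 5.8 strainer xyz mm [-2.2  1.  32.9] th 1.373 zaxis [ 0.     0.002 -1.   ] gap 0.0168 F_str [-1.8  1.7  1. ] Tq [ 0.2   0.44 -0.02] q [-0.03  0.23  2.23 -0.59  0.21  0.99]
rows~0.6 [0.0, 0.001, -0.0] [0.0, -0.001, -0.025]
rows~1.0 [0.0, 0.001, -0.0] [0.0, -0.001, -0.041]
5.8 [0.45094179 0.00597545 0.17539591] [2.31325018 1.42310661 0.49771944] [-0.03259531  0.22849388  2.22740776 -0.5948576   0.20870683  0.98938432] [-1.58930014  2.15546716 -0.0068567 ]
```

View pics/w7.png

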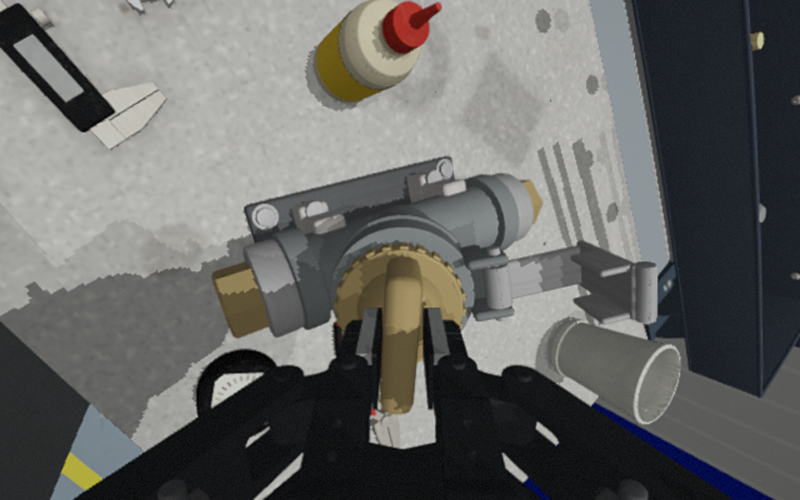

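```bash
python3 - <<'E'
from go import *
import pickle
for n,th in (("w5",.73),("w6",1.1),("w7",1.3)):
    c,o=pickle.load(open(f"pics/{n}.pkl","rb"))
    for z in (54.5,45.5,40.5):
        P=[rim+M.T@np.array([s*.03*np.cos(th)-.001,s*.03*np.sin(th)+.001,z/1000]) for s in (1,-1)]
        print(n,z,(proj(c,P,o)*1.25).round(0).tolist())
E
```

```text
w5 54.5 [[411.0, 282.0], [410.0, 423.0]]
w5 45.5 [[410.0, 273.0], [409.0, 407.0]]
w5 40.5 [[410.0, 268.0], [409.0, 399.0]]
w6 54.5 [[416.0, 283.0], [399.0, 423.0]]
w6 45.5 [[415.0, 273.0], [399.0, 407.0]]
w6 40.5 [[415.0, 269.0], [399.0, 399.0]]
w7 54.5 [[410.0, 281.0], [398.0, 422.0]]
w7 45.5 [[410.0, 272.0], [398.0, 406.0]]
w7 40.5 [[409.0, 267.0], [398.0, 398.0]]
```

```bash
python3 - <<'E'
from go import *
import pickle
c,o=pickle.load(open("pics/w7.pkl","rb"))
for uv in ((403,258),(397,411)):
    p,d=ray(c,((uv[0])/1.25-.1,uv[1]/1.25-.1),o)
    q=M@(p-rim);e=M@d; k=(.0455-q[2])/e[2]; print(uv,((q+k*e)*1000).round(1))
E
python3 go.py -2 1 24 1.37 -1 0 24 1.3
```

```text
(403, 258) [ 5.7 35.7 45.5]
(397, 411) [-10.  -30.1  45.5]
t 5.85 strainer xyz mm [-2.2  1.  32.9] th 1.371 zaxis [ 0.     0.002 -1.   ] gap 0.0168 F_str [-1.2  1.2  0.7] Tq [ 0.2   0.46 -0.03] q [-0.03  0.23  2.23 -0.59  0.21  0.99]
rows~0.2 [0.0, 0.001, 0.036] [0.0, -0.001, 0.0]
rows~0.6 [-0.003, 0.006, 0.036] [0.0, -0.001, 0.023]
```

Emit:
jog_arm --rows '[[[0,0.001,0.012,0,0,0,-0.6],[0,0.001,0.024,0,0,0.005,-0.6],[0,0.001,0.036,0,0,0.01,-0.6],[0,0.001,0.036,0,0,0.01,-0.6],[0,0.001,0.036,0,0,0.01,-0.6]]]'

```text
time_s: 6.27
tool_pos: [0.4555, 0.0046, 0.1675]
ee_rot: [2.341, 1.386, 0.507]
ft_force: [-1.2, 1.0, -0.8]
finger_gap: 0.0171
```

```bash
python3 go.py -1 1 23 0.6  -1 1 20 0  -1 1 20 -.15
```

```text
t 6.2667 strainer xyz mm [-2.   0.9 23.7] th 1.339 zaxis [-0.     0.001 -1.   ] gap 0.0171 F_str [-1.6  0.6  0. ] Tq [ 0.08  0.37 -0.01] q [-0.04  0.25  2.23 -0.67  0.18  1.1 ]
rows~5.9 [0.001, 0.004, 0.003] [-0.0, -0.0, 0.235]
rows~10.7 [0.001, 0.004, 0.015] [-0.0, -0.0, 0.426]
rows~11.9 [0.001, 0.004, 0.015] [-0.0, -0.0, 0.474]
```

Emit:
jog_arm --rows '[[[0,0,0,0,0,0.03,-0.6],[0,0.001,0,0,0,0.06,-0.6],[0,0.002,0.001,0,0,0.09,-0.6],[0,0.003,0.002,0,0,0.12,-0.6],[0,0.004,0.003,0,0,0.15,-0.6],[0,0.004,0.004,0,0,0.18,-0.6],[0,0.004,0.005,0,0,0.21,-0.6],[0,0.004,0.006,0,0,0.24,-0.6],[0,0.004,0.007,0,0,0.27,-0.6],[0,0.004,0.008,0,0,0.3,-0.6],[0,0.004,0.009,0,0,0.33,-0.6],[0,0.004,0.009,0,0,0.33,-0.6]]]'

```text
time_s: 7.27
tool_pos: [0.4574, 0.0039, 0.1661]
ee_rot: [2.903, 0.04, 0.748]
ft_force: [0.4, 0.5, -0.2]
finger_gap: 0.0171
```

```bash
python3 go.py -1 1 20 0  -1 1 20 -.15; python3 snap.py w8
```

```text
t 7.2667 strainer xyz mm [-1.   0.7 21.5] th 0.297 zaxis [ 0.     0.002 -1.   ] gap 0.0171 F_str [ 0.1  0.6 -0.3] Tq [ 0.    0.23 -0.03] q [-0.04  0.26  2.23 -0.68  0.18  2.15]
rows~2.4 [0.0, -0.001, 0.006] [-0.0, -0.0, 0.095]
rows~3.6 [0.0, -0.001, 0.006] [-0.0, -0.0, 0.142]
7.2667 [0.45737984 0.00390763 0.16610581] [2.90310335 0.03972447 0.74758185] [-0.03889396  0.26000465  2.22798695 -0.67979643  0.18084119  2.14660133] [ 0.39302927  0.4994362  -0.15469485]
```

View pics/w8.png

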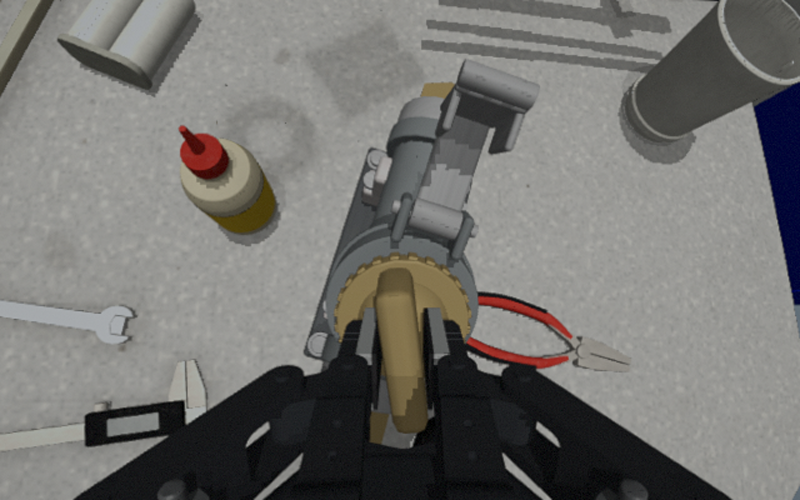

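Emit:
jog_arm --rows '[[[0,0,0.002,0,0,0.03,-0.6],[0,0,0.004,0,0,0.06,-0.6],[0,0,0.006,0,0,0.09,-0.6],[0,0,0.006,0,0,0.11,-0.6],[0,0,0.006,0,0,0.125,-0.6],[0,0,0.006,0,0,0.135,-0.6],[0,0,0.006,0,0,0.145,-0.6],[0,0,0.006,0,0,0.145,-0.6]]]'

```text
time_s: 7.98
tool_pos: [0.4583, 0.0037, 0.165]
ee_rot: [2.94, -0.627, 0.805]
ft_force: [0.2, 1.7, -0.2]
finger_gap: 0.017
```

```bash
python3 go.py -1 1 20 0  -1 1 20 -.25; python3 snap.py w9
```

```text
t 7.9833 strainer xyz mm [-0.8  0.8 20.1] th -0.150 zaxis [ 0.     0.002 -1.   ] gap 0.0170 F_str [-0.3  1.7 -0. ] Tq [0.12 0.32 0.  ] q [-0.04  0.26  2.23 -0.69  0.18  2.61]
rows~1.2 [-0.001, -0.001, 0.0] [-0.001, -0.0, -0.048]
rows~0.8 [-0.001, -0.001, 0.0] [-0.001, -0.0, 0.032]
7.9833 [0.45826322 0.00371797 0.16497081] [ 2.94028139 -0.62672916  0.80495878] [-0.03948297  0.26401017  2.2281615  -0.69463021  0.17702502  2.60858149] [ 0.19947458  1.65913534 -0.17931927]
```

View pics/w9.png

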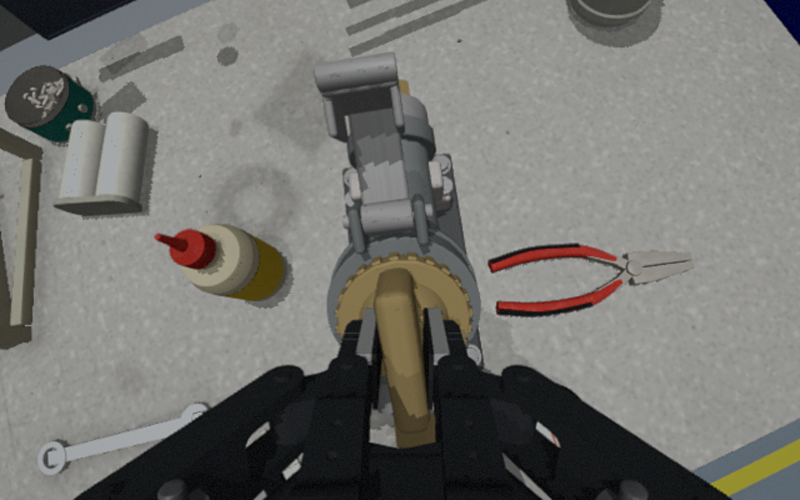

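```bash
python3 - <<'E'
from go import *
import pickle
c,o=pickle.load(open("pics/w9.pkl","rb"))
for uv in ((396,285),(411,425)):
    p,d=ray(c,((uv[0])/1.25-.1,uv[1]/1.25-.1),o)
    q=M@(p-rim);e=M@d; k=(.0405-q[2])/e[2]; print(uv,((q+k*e)*1000).round(1))
E
```

```text
(396, 285) [28.  -1.2 40.5]
(411, 425) [-32.6   2.3  40.5]
```

Emit:
jog_arm --rows '[[[0,0,0,0,0,0.012,-0.6],[0,0,0,0,0,0.024,-0.6],[0,0,0,0,0,0.034,-0.6],[0,0,0,0,0,0.034,-0.6]]]'

```text
time_s: 8.37
tool_pos: [0.4582, 0.0036, 0.165]
ee_rot: [2.928, -0.784, 0.813]
ft_force: [-0.9, -0.9, 0.3]
finger_gap: 0.0171
```

```bash
python3 go.py -1 1 20 -.3; python3 snap.py w10
```

```text
t 8.3667 strainer xyz mm [-0.8  0.7 20.1] th -0.254 zaxis [ 0.     0.001 -1.   ] gap 0.0171 F_str [-0.4 -1.1  0.6] Tq [-0.45  0.06  0.83] q [-0.04  0.26  2.23 -0.7   0.18  2.71]
rows~0.4 [-0.001, -0.001, 0.0] [-0.0, -0.0, 0.015]
8.3667 [0.45822597 0.00360138 0.1650006 ] [ 2.92837738 -0.78404388  0.81296689] [-0.03955197  0.26391207  2.22813321 -0.6950632   0.17734079  2.71204124] [-0.88660014 -0.89774904  0.29624038]
```

View pics/w10.png

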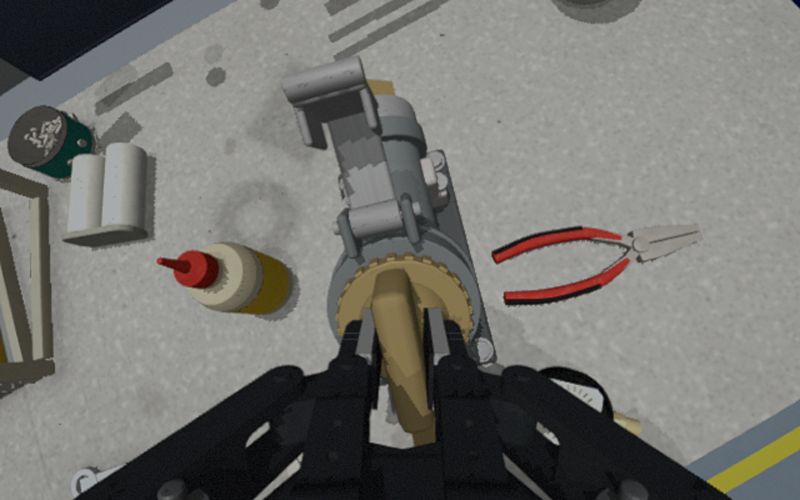

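Emit:
jog_arm --rows '[[[0,0,0,0,0,0.012,-0.6],[0,0,0,0,0,0.015,-0.6],[0,0,0,0,0,0.015,-0.6]]]'

```text
time_s: 8.67
tool_pos: [0.4582, 0.0035, 0.165]
ee_rot: [-2.906, 0.846, -0.812]
ft_force: [-1.1, -3.3, 2.3]
finger_gap: 0.0174
```

```bash
python3 go.py -1 1 20 0 -1 1 110 0
```

```text
t 8.6667 strainer xyz mm [-0.8  0.6 20.1] th -0.297 zaxis [ 0.     0.001 -1.   ] gap 0.0174 F_str [ 1.  -3.5  2.1] Tq [-0.56  0.11  1.33] q [-0.04  0.26  2.23 -0.7   0.18  2.76]
rows~2.4 [-0.001, -0.001, 0.0] [-0.0, -0.0, -0.094]
rows~2.4 [-0.001, -0.002, -0.36] [-0.0, -0.0, -0.094]
```

Emit:
jog_arm --rows '[[[0,0,0,0,0,-0.03,-0.3],[0,0,0,0,0,-0.05,0],[0,0,0,0,0,-0.05,0],[0,0,0,0,0,-0.05,0],[0,0,-0.1,0,0,-0.05,0],[0,0,-0.2,0,0,-0.06,0],[0,0,-0.35,0,0,-0.09,0],[0,0,-0.5,0,0,-0.09,0],[0,0,-0.5,0,0,-0.09,0],[0,0,-0.5,0,0,-0.09,0]]]'

```text
time_s: 9.5
tool_pos: [0.3981, 0.0204, 0.2755]
ee_rot: [2.942, -0.423, 0.8]
ft_force: [0.3, 0.4, -0.7]
finger_gap: 0.0423
```

```bash
python3 go.py; python3 snap.py w11;  python3 - <<'E'
import cv2,pickle
c,o=pickle.load(open("pics/w11.pkl","rb"))
a=c["pixels"][60:260,220:440]; cv2.imwrite("pics/w11c.png",cv2.resize(a,None,fx=3,fy=3,interpolation=cv2.INTER_CUBIC))
E
```

```text
t 9.5 strainer xyz mm [  0.4   0.8 147. ] th -0.016 zaxis [ 0.006  0.003 -1.   ] gap 0.0423 F_str [-0.2  0.5 -0.7] Tq [-0.01  0.26  0.  ] q [ 0.02 -0.08  2.14 -0.26  0.58  2.06]
9.5 [0.39810717 0.0204069  0.27554098] [ 2.94234897 -0.42282799  0.79958559] [ 0.02125263 -0.07703233  2.14393834 -0.26272011  0.57911979  2.06155225] [ 0.27564101  0.42586227 -0.70837211]
```

View pics/w11c.png

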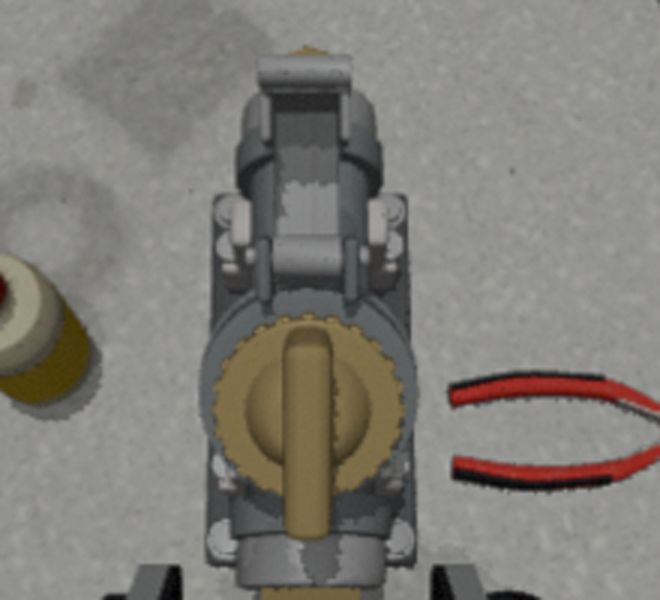

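```bash
python3 go.py 132 0 100 0 132 0 28 0
```

```text
t 9.55 strainer xyz mm [ -0.3   0.6 145.7] th -0.016 zaxis [ 0.003  0.002 -1.   ] gap 0.0429 F_str [-0.7 -0.5 -0.7] Tq [ 0.04  0.25 -0.03] q [ 0.02 -0.07  2.14 -0.26  0.58  2.06]
rows~3.4 [0.528, -0.005, 0.185] [-0.001, -0.001, -0.005]
rows~4.2 [0.528, -0.005, 0.473] [-0.001, -0.001, -0.005]
```

Emit:
jog_arm --force 60 --rows '[[[0.16,0,0.03,0,0,-0.005,-1],[0.32,0,0.08,0,0,-0.005,-1],[0.45,-0.004,0.14,0,0,-0.005,-1],[0.528,-0.005,0.185,0,0,-0.005,-1],[0.528,-0.005,0.185,0,0,-0.005,-1],[0.528,-0.005,0.185,0,0,-0.005,-1],[0.528,-0.005,0.185,0,0,-0.005,-1]]]'

```text
time_s: 10.13
tool_pos: [0.5295, -0.0173, 0.2984]
ee_rot: [2.943, -0.401, 0.788]
ft_force: [-1.1, 0.4, -0.5]
finger_gap: -0.0
```

```bash
python3 go.py 130 0 28 0; python3 snap.py w12
```

```text
t 10.1333 strainer xyz mm [130.2  -0.4  98.5] th -0.001 zaxis [-0.     0.001 -1.   ] gap -0.0000 F_str [-1.3  0.1  0.1] Tq [0.01 0.29 0.02] q [-0.09  0.1   1.88 -0.15  0.65  1.85]
rows~1.7 [-0.001, -0.001, 0.282] [-0.0, 0.0, -0.0]
10.1333 [ 0.5295107  -0.01725423  0.29842697] [ 2.94338823 -0.4005177   0.78835962] [-0.08891321  0.09863753  1.88305195 -0.14745024  0.64886399  1.8466784 ] [-1.13023934  0.41886724 -0.52476413]
```

View pics/w12.png

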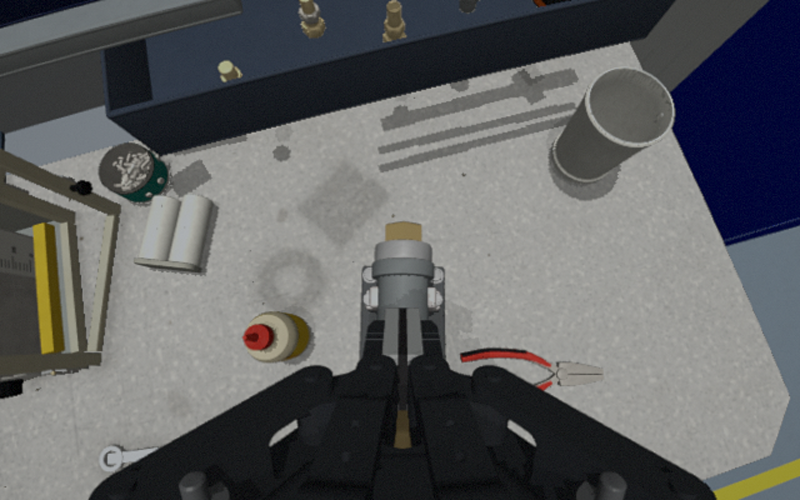

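Emit:
jog_arm --rows '[[[0,0,0.09,0,0,0,-1],[0,0,0.18,0,0,0,-1],[0,0,0.24,0,0,0,-1],[0,0,0.28,0,0,0,-1],[0,0,0.28,0,0,0,-1],[-0.03,0,0.28,0,0,0,-1],[-0.055,0,0.27,0,0,0,-1],[-0.07,0,0.25,0,0,0,-1],[-0.09,0,0.228,0,0,0,-1],[-0.115,0,0.202,0,0,0,-1],[-0.115,0,0.202,0,0,0,-1]]]'

```text
time_s: 11.1
tool_pos: [0.528, -0.0165, 0.2416]
ee_rot: [2.943, -0.399, 0.79]
ft_force: [0.6, 0.3, -0.0]
finger_gap: 0.0
```

```bash
python3 go.py 101 0 48 0 ; python3 snap.py w13; python3 - <<'E'
from workcell import optics
import cv2
c=optics.capture("scene"); cv2.imwrite("pics/s13.png",cv2.resize(c["pixels"][150:300,250:430],None,fx=4,fy=4,interpolation=cv2.INTER_CUBIC))
E
```

```text
t 11.1 strainer xyz mm [ 1.004e+02 -1.000e-01  5.010e+01] th -0.000 zaxis [ 0.001  0.002 -1.   ] gap 0.0000 F_str [ 0.4  0.4 -0.3] Tq [0.02 0.25 0.05] q [-0.09  0.18  1.98 -0.2   0.47  1.91]
rows~0.1 [0.002, -0.001, 0.009] [-0.001, -0.0, -0.0]
11.1 [ 0.52800287 -0.01653958  0.24161749] [ 2.94327319 -0.39931173  0.79016472] [-0.08763938  0.18227797  1.97776725 -0.19714437  0.47201802  1.90529115] [ 0.59477947  0.27057057 -0.00891925]
```

View pics/s13.png

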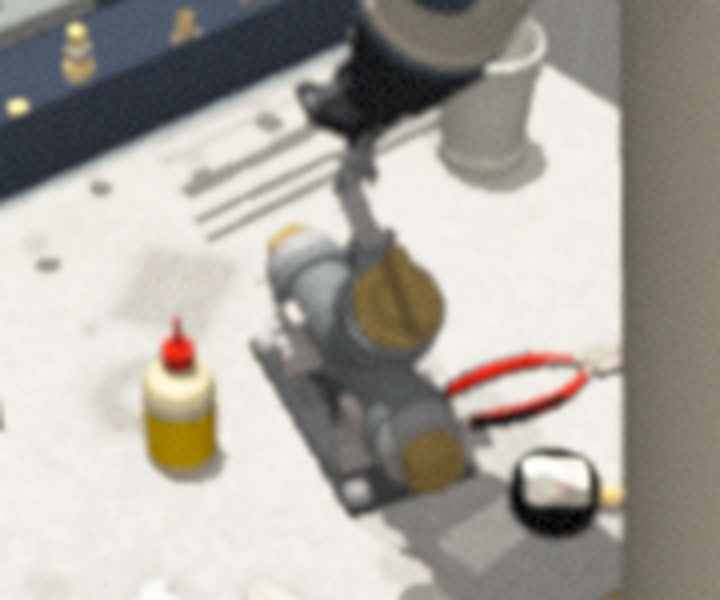

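View pics/w13.png

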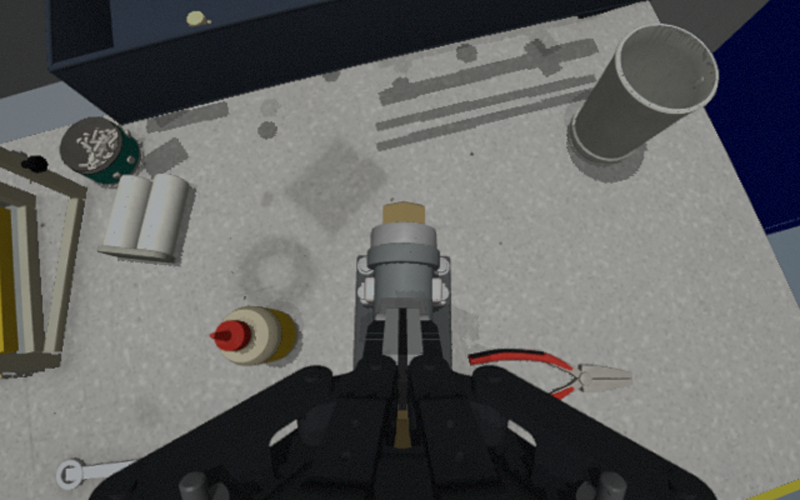

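Emit:
jog_arm --rows '[[[-0.03,0,-0.018,0,0,0,-1],[-0.064,0,-0.038,0,0,0,-1],[-0.09,0,-0.05,0,0,0,-1],[-0.118,0,-0.06,0,0,0,-1],[-0.148,0,-0.07,0,0,0,-1],[-0.178,0,-0.078,0,0,0,-1],[-0.178,0,-0.078,0,0,0,-1]]]'

```text
time_s: 11.78
tool_pos: [0.4811, -0.0036, 0.2353]
ee_rot: [2.944, -0.399, 0.789]
ft_force: [-0.5, -0.3, -0.1]
finger_gap: 0.0001
```

```bash
python3 go.py 38 0 70 0 24 0 66 0 10 0 60 0; python3 snap.py w14; python3 - <<'E'
from workcell import optics
import cv2
c=optics.capture("scene"); cv2.imwrite("pics/s14.png",cv2.resize(c["pixels"][150:300,250:430],None,fx=4,fy=4,interpolation=cv2.INTER_CUBIC))
E
```

```text
t 11.7833 strainer xyz mm [55.1 -0.2 69. ] th 0.000 zaxis [-0.     0.002 -1.   ] gap 0.0001 F_str [-0.4 -0.5  0.1] Tq [0.04 0.25 0.  ] q [-0.06  0.13  2.08 -0.25  0.43  1.98]
rows~0.4 [-0.068, -0.001, -0.004] [-0.001, 0.0, 0.0]
rows~0.7 [-0.124, -0.001, 0.012] [-0.001, 0.0, 0.0]
rows~1.1 [-0.18, -0.001, 0.036] [-0.001, 0.0, 0.0]
11.7833 [ 0.48112493 -0.00364034  0.23527557] [ 2.94362227 -0.39900192  0.78880207] [-0.05995895  0.12885548  2.07626656 -0.24655644  0.43388299  1.97775255] [-0.52031116 -0.34022431 -0.1211306 ]
```

View pics/s14.png

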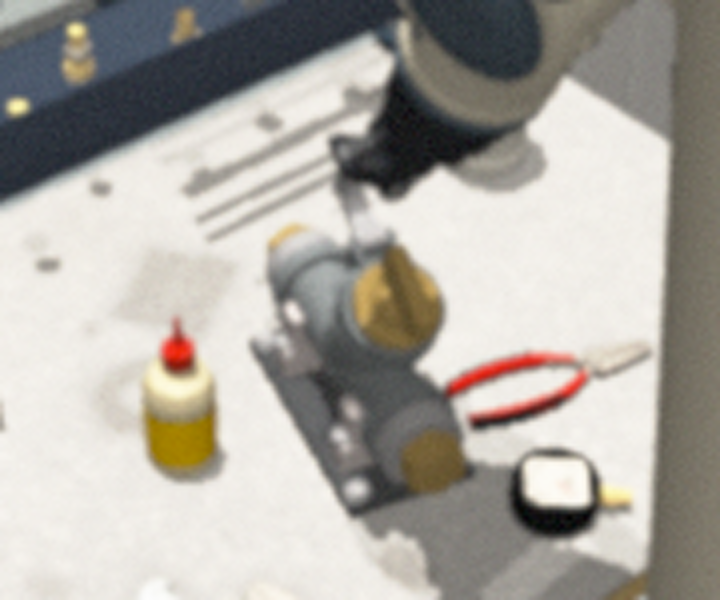

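View pics/w14.png

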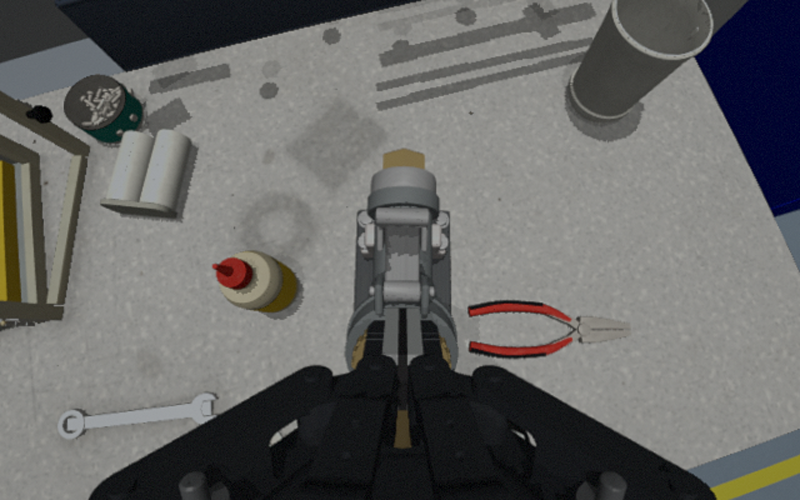

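```bash
cat > lip.py <<'E'
from go import *
import pickle,sys
n,u,v=sys.argv[1],float(sys.argv[2]),float(sys.argv[3])
c,o=pickle.load(open(f"pics/{n}.pkl","rb"))
p,d=ray(c,(u/1.25-.1,v/1.25-.1),o); q=M@(p-rim);e=M@d
for r in (.0644,.068):
    h=np.array([.047,.004]); A=q[[0,2]]-h;E=e[[0,2]]
    k=np.roots([E@E,2*A@E,A@A-r*r])
    for kk in k:
        if np.isreal(kk):
            P=q+kk.real*e; print((P*1000).round(1),"joint %.3f"%(np.arctan2(P[0]-.047,P[2]-.004)+np.arctan2(38,52)))
E
python3 lip.py w14 402 215; python3 lip.py w12 402 215; python3 - <<'E'
from go import *
import pickle
c,o=pickle.load(open("pics/w14.pkl","rb"))
for n,p in (("hinge",(.047,0,.004)),("lip1.62",(.099,0,.038)),("lip1.4",(.047+.0644*np.sin(1.4-.631),0,.004+.0644*np.cos(1.4-.631)))):
    print(n,proj(c,[rim+M.T@np.array(p)],o)*1.25)
E
```

```text
[ 78.5   0.3 -52.2] joint 3.262
[98.7  0.1 42.5] joint 1.562
[ 77.5   0.3 -56.8] joint 3.308
[99.6  0.1 47.1] joint 1.516
hinge [[402.12277168 286.95205697]]
lip1.62 [[402.08484295 212.12399321]]
lip1.4 [[402.04232607 233.94524037]]
```

Emit:
jog_arm --rows '[[[0,0,-0.08,0,0,0,-1],[0.15,0,-0.08,0,0,0,-1],[0.3,0,-0.06,0,0,0,-1],[0.3,0,-0.03,0,0,0,-1],[0.3,0,0.1,0,0,0,-1],[0.3,0,0.18,0,0,0,-1],[0.3,0,0.18,0,0,0,-1],[0.3,0,0.18,0,0,0,-1],[0.25,0,0.18,0,0,0,-1],[0.22,0,0.18,0,0,0,-1],[0.22,0,0.18,0,0,0,-1]]]'

```text
time_s: 12.8
tool_pos: [0.5498, -0.0222, 0.2255]
ee_rot: [2.943, -0.398, 0.793]
ft_force: [0.5, -1.1, -0.4]
finger_gap: -0.0002
```

```bash
python3 go.py
```

```text
t 12.8 strainer xyz mm [111.8   0.2  24.9] th 0.000 zaxis [ 0.003  0.002 -1.   ] gap -0.0002 F_str [ 0.5 -0.9 -0.7] Tq [ 0.    0.22 -0.03] q [-0.1   0.24  1.96 -0.2   0.43  1.9 ]
```

Emit:
jog_arm --rows '[[[-0.02,0,0,0,0,0,-1],[-0.04,0,0,0,0,0,-1],[-0.06,0,-0.005,0,0,0,-1],[-0.08,0,-0.02,0,0,0,-1],[-0.08,0,-0.02,0,0,0,-1]]]'

```text
time_s: 13.22
tool_pos: [0.5396, -0.018, 0.2287]
ee_rot: [2.934, -0.396, 0.829]
ft_force: [16.6, -5.0, 46.0]
finger_gap: 0.0001
```

```bash
python3 go.py; python3 - <<'E'
from workcell import optics
import cv2
c=optics.capture("scene"); cv2.imwrite("pics/s15.png",cv2.resize(c["pixels"][150:300,250:430],None,fx=4,fy=4,interpolation=cv2.INTER_CUBIC))
E
```

```text
t 13.2167 strainer xyz mm [103.9   1.6  33.1] th -0.000 zaxis [ 0.026  0.006 -1.   ] gap 0.0001 F_str [38.  -0.4 31.2] Tq [-0.05 -5.76 -0.04] q [-0.09  0.22  2.   -0.23  0.39  1.94]
```

View pics/s15.png

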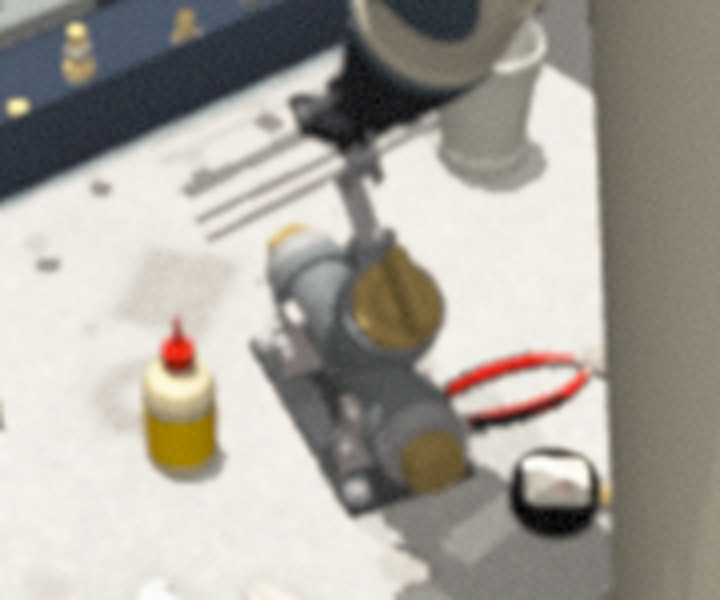

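Emit:
jog_arm --rows '[[[0.06,0,-0.01,0,0.008,0,-1],[0.1,0,-0.05,0,0.008,0,-1],[0.1,0,-0.1,0,0.008,0,-1],[0.1,0,-0.1,0,0.008,0,-1]]]'

```text
time_s: 13.6
tool_pos: [0.5478, -0.0201, 0.2655]
ee_rot: [2.92, -0.395, 0.869]
ft_force: [1.3, 0.1, 0.1]
finger_gap: 0.0003
```

```bash
python3 go.py 50 0 100 0;  python3 - <<'E'
from workcell import optics
import cv2
c=optics.capture("scene"); cv2.imwrite("pics/s16.png",cv2.resize(c["pixels"][165:255,290:400],None,fx=7,fy=6.6,interpolation=cv2.INTER_CUBIC))
c=optics.capture("top"); cv2.imwrite("pics/t16.png",cv2.resize(c["pixels"][180:310,240:410],None,fx=4.6,fy=4.6,interpolation=cv2.INTER_CUBIC))
E
```

```text
t 13.6 strainer xyz mm [129.7   1.7  60.8] th -0.001 zaxis [ 0.054  0.007 -0.999] gap 0.0003 F_str [ 1.1  0.4 -0.6] Tq [0.   0.26 0.03] q [-0.09  0.16  1.95 -0.2   0.47  1.91]
rows~2.1 [-0.31, 0.006, -0.174] [-0.002, -0.017, -0.0]
```

View pics/s16.png

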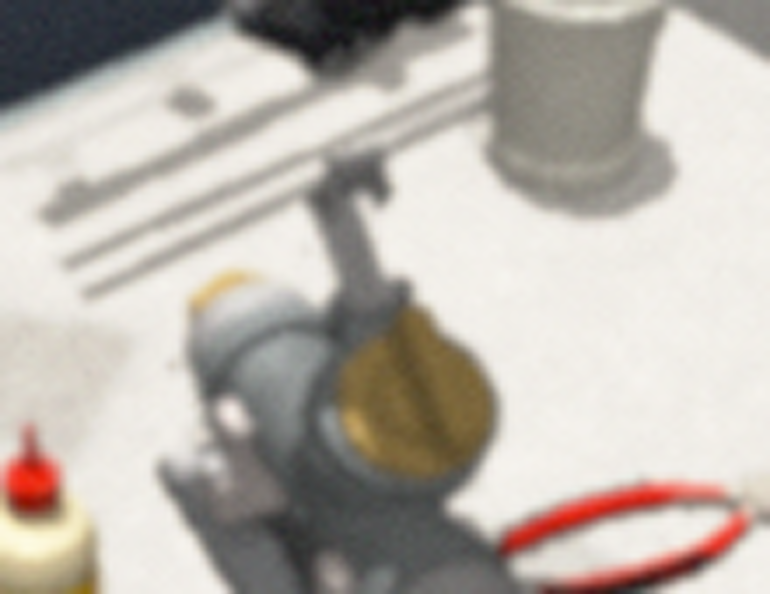

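View pics/t16.png

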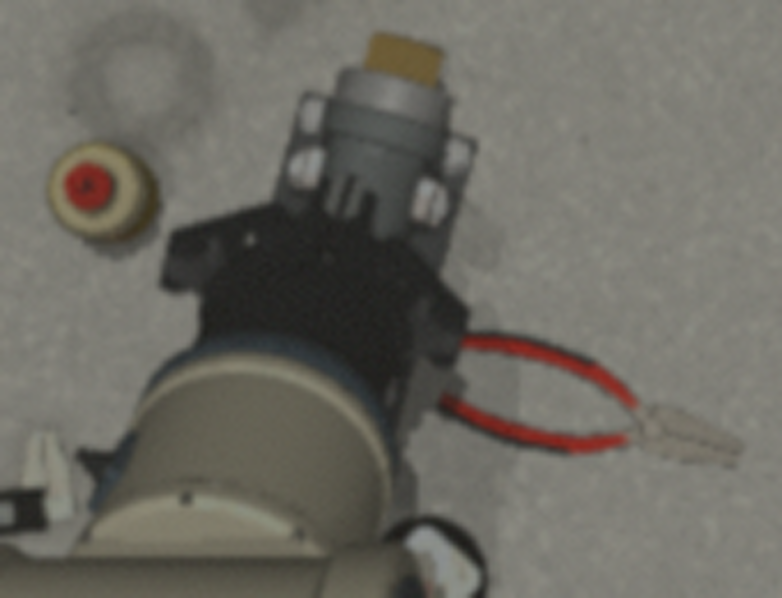

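Emit:
jog_arm --rows '[[[-0.05,0,-0.16,0,-0.008,0,-1],[-0.2,0.006,-0.25,0,-0.017,0,-1],[-0.35,0.006,-0.3,0,-0.017,0,-1],[-0.45,0.006,-0.33,0,-0.017,0,-1],[-0.45,0.006,-0.33,0,-0.017,0,-1],[-0.45,0.006,-0.33,0,-0.017,0,-1]]]'

```text
time_s: 14.2
tool_pos: [0.4114, 0.0155, 0.2709]
ee_rot: [2.949, -0.397, 0.788]
ft_force: [0.5, -0.4, 0.4]
finger_gap: 0.0005
```

```bash
python3 go.py; python3 snap.py w17;  python3 - <<'E'
import cv2,pickle
c,o=pickle.load(open("pics/w17.pkl","rb"))
a=c["pixels"][60:260,220:440]; cv2.imwrite("pics/w17c.png",cv2.resize(a,None,fx=3,fy=3,interpolation=cv2.INTER_CUBIC))
E
```

```text
t 14.2 strainer xyz mm [ 10.3  -0.3 135.9] th 0.001 zaxis [-0.002  0.007 -1.   ] gap 0.0005 F_str [ 0.7 -0.3  0.1] Tq [ 0.    0.21 -0.02] q [-0.01 -0.05  2.13 -0.23  0.56  2.  ]
14.2 [0.41144757 0.01551651 0.27085794] [ 2.94939398 -0.39682682  0.78814795] [-0.00698298 -0.04666114  2.12967281 -0.23246383  0.5627418   1.99688987] [ 0.48056533 -0.41462991  0.39213835]
```

View pics/w17c.png

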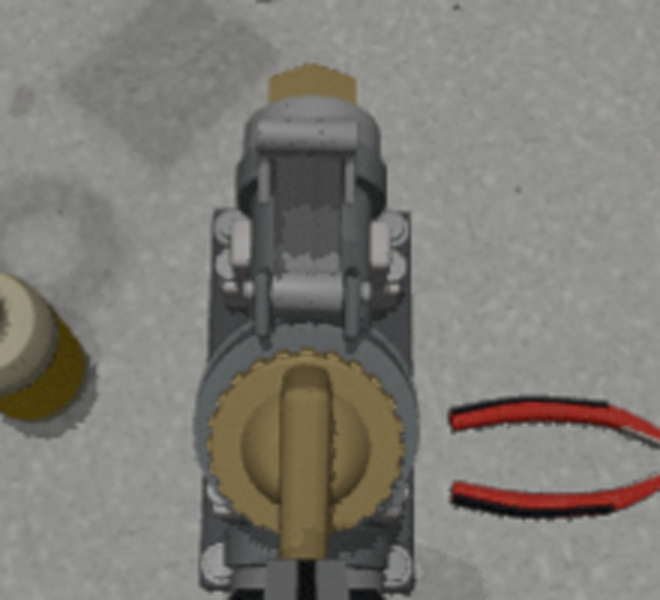

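```bash
python3 lip.py w17 402.9 132; python3 lip.py w11 402 105;  python3 - <<'E'
from go import *
import pickle
for n in("w11","w17"):
    c,o=pickle.load(open(f"pics/{n}.pkl","rb"))
    x=proj(c,[rim+M.T@np.array((.047,0,.004))],o)[0]; print(n,"hinge pred crop",(x-[220,60])*3)
E
```

```text
[ 89.6   0.5 -44.3] joint 3.050
[89.7  0.  52.2] joint 1.357
[ 89.6   0.5 -49. ] joint 3.096
[89.7  0.  56.9] joint 1.311
[101.6   0.  -30.2] joint 2.761
[96.2 -0.1 45.5] joint 1.501
[102.   0. -36.] joint 2.831
[95.8 -0.2 51.3] joint 1.432
w11 hinge pred crop [307.03229535 250.02133836]
w17 hinge pred crop [307.34162801 284.14223726]
```

Emit:
jog_arm --rows '[[[0.15,0,0.04,0,0,0,-1],[0.3,0,0.1,0,0,0,-1],[0.44,0,0.16,0,0,0,-1],[0.44,0,0.16,0,0,0,-1],[0.44,0,0.3,0,0,0,-1],[0.44,0,0.364,0,0,0,-1],[0.44,0,0.364,0,0,0,-1],[0.44,0,0.364,0,0,0,-1]]]'

```text
time_s: 14.92
tool_pos: [0.549, -0.022, 0.2467]
ee_rot: [2.949, -0.398, 0.787]
ft_force: [-0.4, 0.1, -0.2]
finger_gap: -0.0
```

```bash
python3 go.py 105 0 46 0 95.5 0 53 0 83.5 0 59.5 0 70 0 64.5 0
```

```text
t 14.9167 strainer xyz mm [121.7   0.2  43.7] th -0.000 zaxis [-0.003  0.006 -1.   ] gap -0.0000 F_str [-0.4 -0.   0. ] Tq [0.   0.26 0.02] q [-0.1   0.2   1.93 -0.16  0.5   1.86]
rows~0.4 [-0.067, 0.001, -0.009] [-0.002, 0.001, -0.0]
rows~0.7 [-0.105, 0.001, -0.037] [-0.002, 0.001, -0.0]
rows~1.0 [-0.153, 0.001, -0.063] [-0.002, 0.001, -0.0]
rows~1.3 [-0.207, 0.0, -0.083] [-0.002, 0.001, -0.0]
```

Emit:
jog_arm --rows '[[[-0.03,0,0,0,0,0,-1],[-0.055,0,0,0,0,0,-1],[-0.075,0,-0.009,0,0,0,-1],[-0.09,0,-0.022,0,0,0,-1],[-0.105,0,-0.035,0,0,0,-1],[-0.105,0,-0.035,0,0,0,-1]]]'

```text
time_s: 15.42
tool_pos: [0.5221, -0.0144, 0.2421]
ee_rot: [2.949, -0.398, 0.789]
ft_force: [0.9, 0.2, 1.0]
finger_gap: -0.0002
```

```bash
python3 go.py  83.5 0 59.5 0 70 0 64.5 0; python3 - <<'E'
from workcell import optics
import cv2
c=optics.capture("scene"); cv2.imwrite("pics/s18.png",cv2.resize(c["pixels"][165:255,290:400],None,fx=7,fy=6.6,interpolation=cv2.INTER_CUBIC))
E
```

```text
t 15.4167 strainer xyz mm [95.3  0.3 53.7] th 0.000 zaxis [-0.002  0.007 -1.   ] gap -0.0002 F_str [1.2 0.4 0.5] Tq [-0.03 -0.   -0.01] q [-0.09  0.17  1.99 -0.18  0.47  1.89]
rows~0.3 [-0.047, 0.001, -0.023] [-0.002, 0.001, 0.0]
rows~0.7 [-0.101, 0.001, -0.043] [-0.002, 0.001, 0.0]
```

View pics/s18.png

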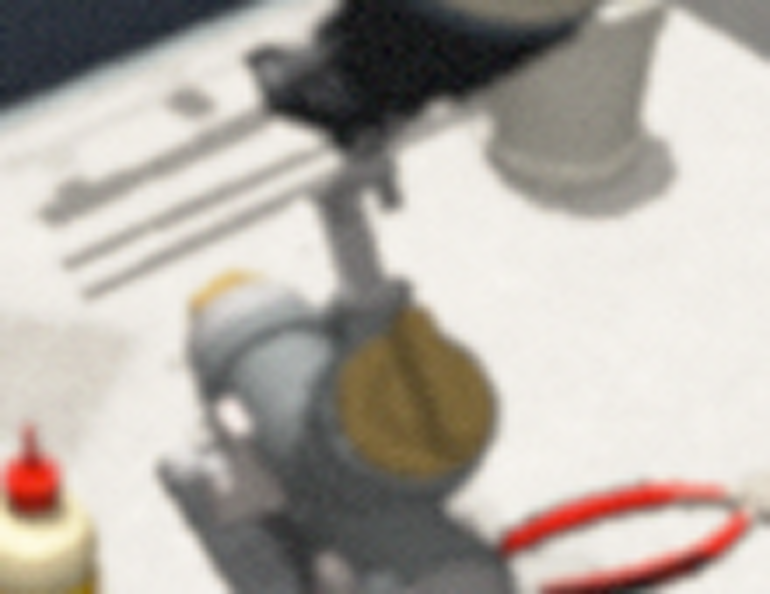

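Emit:
jog_arm --rows '[[[-0.015,0,-0.009,0,0,0,-1],[-0.03,0,-0.017,0,0,0,-1],[-0.047,0,-0.023,0,0,0,-1],[-0.047,0,-0.023,0,0,0,-1]]]'

```text
time_s: 15.8
tool_pos: [0.51, -0.0109, 0.2418]
ee_rot: [2.949, -0.397, 0.792]
ft_force: [1.9, -0.8, 7.2]
finger_gap: -0.0002
```

```bash
python3 go.py   70 0 64 0 57 0 67 0
```

```text
t 15.8 strainer xyz mm [84.2  0.5 59.8] th 0.000 zaxis [ 0.     0.007 -1.   ] gap -0.0002 F_str [ 5.3 -0.3  5.2] Tq [-0.06 -0.5  -0.06] q [-0.08  0.16  2.01 -0.2   0.46  1.91]
rows~0.4 [-0.057, 0.002, -0.017] [-0.002, -0.0, 0.0]
rows~0.7 [-0.109, 0.002, -0.029] [-0.002, -0.0, 0.0]
```

Emit:
jog_arm --rows '[[[-0.016,0,-0.01,0,0,0,-1],[-0.034,0,-0.018,0,0,0,-1],[-0.057,0,-0.025,0,0,0,-1],[-0.08,0,-0.029,0,0,0,-1],[-0.08,0,-0.029,0,0,0,-1]]]'

```text
time_s: 16.22
tool_pos: [0.488, -0.005, 0.2373]
ee_rot: [2.949, -0.397, 0.789]
ft_force: [0.7, 0.4, 0.6]
finger_gap: -0.0
```

```bash
python3 go.py   57 0 67 0 40 0 69 0; python3 snap.py w19
```

```text
t 16.2167 strainer xyz mm [62.2  0.3 67.2] th 0.000 zaxis [-0.002  0.007 -1.   ] gap -0.0000 F_str [0.8 0.6 0.2] Tq [-0.01  0.25 -0.03] q [-0.07  0.13  2.06 -0.22  0.44  1.94]
rows~0.1 [-0.021, 0.001, 0.001] [-0.002, 0.0, 0.0]
rows~0.5 [-0.089, 0.001, -0.007] [-0.002, 0.0, 0.0]
16.2167 [ 0.48803372 -0.00498755  0.23730361] [ 2.94928985 -0.39712299  0.7890438 ] [-0.06855896  0.13388858  2.0602513  -0.21877184  0.44223595  1.94374309] [0.67475508 0.43066366 0.58433244]
```

View pics/w19.png

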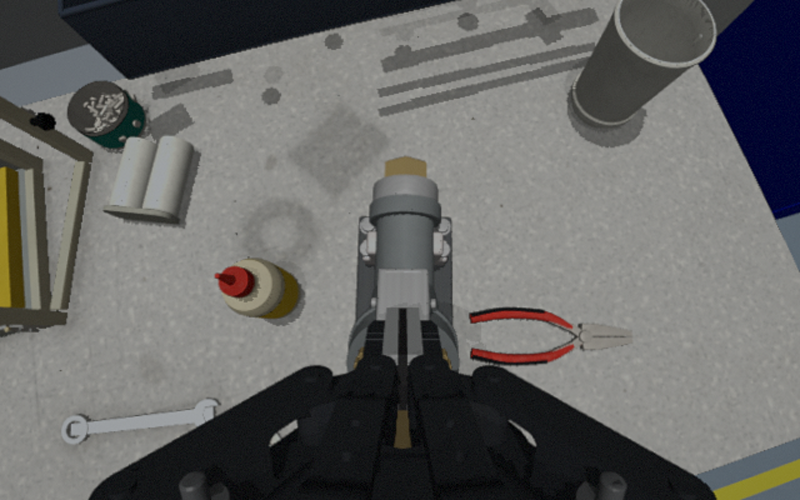

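Emit:
jog_arm --rows '[[[-0.02,0,0.001,0,0,0,-1],[-0.04,0,0.002,0,0,0,-1],[-0.06,0,0.003,0,0,0,-1],[-0.08,0,0.005,0,0,0,-1],[-0.09,0,0.005,0,0,0,-1],[-0.09,0,0.005,0,0,0,-1]]]'

```text
time_s: 16.77
tool_pos: [0.4696, -0.0, 0.2246]
ee_rot: [2.95, -0.397, 0.787]
ft_force: [-0.4, 0.4, -0.3]
finger_gap: 0.0002
```

```bash
python3 go.py   30 0 66 0 ; python3 snap.py w20
```

```text
t 16.7667 strainer xyz mm [39.3  0.2 65.7] th 0.001 zaxis [-0.003  0.007 -1.   ] gap 0.0002 F_str [-0.6  0.3 -0.1] Tq [-0.    0.19  0.02] q [-0.06  0.13  2.11 -0.26  0.39  2.  ]
rows~0.2 [-0.037, 0.001, -0.001] [-0.002, 0.001, 0.0]
16.7667 [ 4.69601912e-01 -1.36038619e-05  2.24572359e-01] [ 2.94955297 -0.39687602  0.78725912] [-0.056289    0.1336351   2.11406081 -0.26104136  0.39367531  1.99789319] [-0.37789794  0.37436882 -0.32773402]
```

View pics/w20.png

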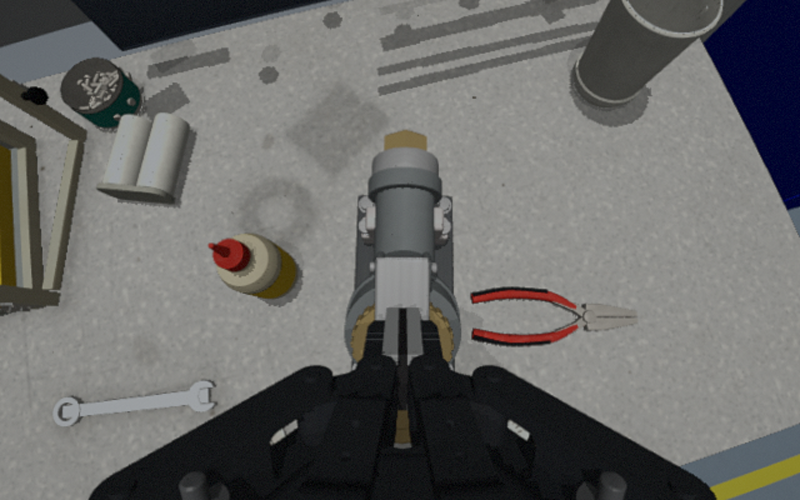

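Emit:
jog_arm --rows '[[[-0.015,0,0,0,0,0,-1],[-0.03,0,0.004,0,0,0,-1],[-0.045,0,0.008,0,0,0,-1],[-0.05,0,0.008,0,0,0,-1],[-0.05,0,0.008,0,0,0,-1],[-0.04,0,-0.05,0,0,0,-1],[-0.04,0,-0.15,0,0,0,-1],[-0.12,0,-0.28,0,0,0,-1],[-0.12,0,-0.28,0,0,0,-1],[-0.12,0,-0.28,0,0,0,-1]]]'

```text
time_s: 17.65
tool_pos: [0.4104, 0.016, 0.2716]
ee_rot: [2.949, -0.396, 0.791]
ft_force: [0.4, -0.1, -0.2]
finger_gap: 0.0001
```

```bash
python3 go.py   10 0 66 0 ; python3 snap.py w21
```

```text
t 17.65 strainer xyz mm [ 9.700e+00 -1.000e-01  1.371e+02] th 0.001 zaxis [-0.     0.008 -1.   ] gap 0.0001 F_str [ 0.3  0.  -0.4] Tq [ 0.    0.23 -0.  ] q [-0.01 -0.05  2.13 -0.23  0.56  2.  ]
rows~1.7 [0.001, 0.002, 0.285] [-0.002, 0.0, 0.0]
17.65 [0.41041433 0.01603203 0.27163307] [ 2.94912105 -0.39595772  0.79129414] [-0.00539347 -0.05024655  2.13128212 -0.23324547  0.56286147  1.99834071] [ 0.41313855 -0.10384444 -0.19862333]
```

View pics/w21.png

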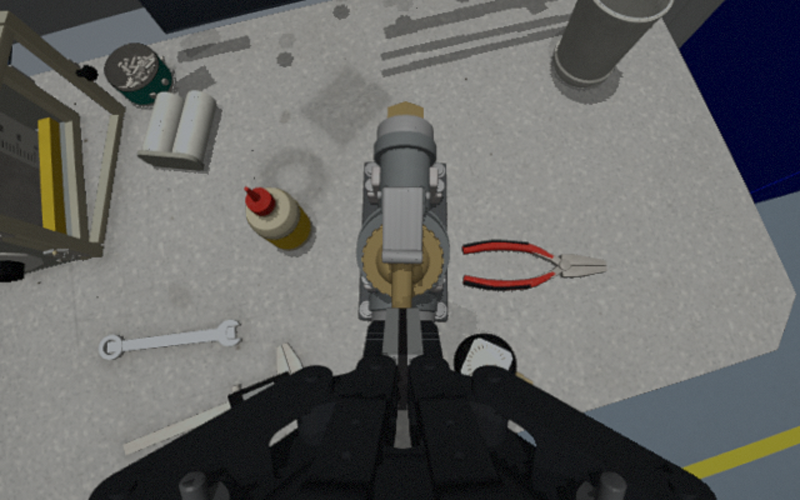

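Flap is over the bar, with its lip at about (402, 255). I'll compute its angle.

```bash
python3 lip.py w21 402 254; python3 go.py 14 0 75 0 12 0 62 0
```

```text
[ -9.7   1.4 -26.5] joint -1.433
[18.9  0.7 61.9] joint 0.180
[-11.2   1.4 -31.1] joint -1.483
[20.4  0.7 66.6] joint 0.229
t 17.7 strainer xyz mm [ 1.010e+01 -1.000e-01  1.363e+02] th 0.001 zaxis [-0.001  0.007 -1.   ] gap -0.0003 F_str [-1.   0.3 -0. ] Tq [ 0.02  0.27 -0.02] q [-0.01 -0.05  2.13 -0.23  0.56  2.  ]
rows~1.5 [0.016, 0.001, 0.245] [-0.002, 0.0, 0.0]
rows~1.8 [0.008, 0.002, 0.297] [-0.002, 0.0, 0.0]
```

Emit:
jog_arm --rows '[[[0.01,0,0.12,0,0,0,-1],[0.01,0,0.22,0,0,0,-1],[0.01,0,0.26,0,0,0,-1],[0.01,0,0.28,0,0,0,-1],[0.008,0,0.295,0,0,0,-1],[0.006,0,0.306,0,0,0,-1],[0.006,0,0.306,0,0,0,-1]]]'

```text
time_s: 18.28
tool_pos: [0.4439, 0.0063, 0.2022]
ee_rot: [2.952, -0.397, 0.774]
ft_force: [-33.4, 21.8, 17.2]
finger_gap: -0.0
```

```bash
python3 go.py
```

```text
t 18.2833 strainer xyz mm [ 5.3 -0.5 59.6] th 0.001 zaxis [-0.011  0.005 -1.   ] gap -0.0000 F_str [-24.3  12.1  33.9] Tq [1.95 4.42 0.08] q [-0.04  0.15  2.19 -0.35  0.32  2.11]
```

Emit:
jog_arm --rows '[[[0.02,0,-0.02,0,0,0,-1],[0.02,0,-0.15,0,0,0,-1],[0.02,0,-0.3,0,0.0,0,-1],[0.02,0,-0.31,0,-0.003,0,-1],[0.02,0,-0.31,0,-0.003,0,-1]]]'

```text
time_s: 18.7
tool_pos: [0.4121, 0.0151, 0.2744]
ee_rot: [2.956, -0.397, 0.767]
ft_force: [0.5, 0.4, -0.2]
finger_gap: -0.0002
```

```bash
python3 go.py; python3 snap.py w22; python3 - <<'E'
import cv2,pickle
c,o=pickle.load(open("pics/w22.pkl","rb"))
a=c["pixels"][100:270,230:420]; cv2.imwrite("pics/w22c.png",cv2.resize(a,None,fx=3.5,fy=3.5,interpolation=cv2.INTER_CUBIC))
E
```

```text
t 18.7 strainer xyz mm [ 12.7  -0.5 138.6] th 0.001 zaxis [-0.017  0.006 -1.   ] gap -0.0002 F_str [ 0.3  0.5 -0.3] Tq [-0.05  0.18 -0.  ] q [-0.01 -0.05  2.11 -0.21  0.6   1.97]
18.7 [0.41209773 0.01513495 0.27441437] [ 2.95638326 -0.39715529  0.7665211 ] [-0.01220405 -0.04949052  2.11084107 -0.21090439  0.59660346  1.97119759] [ 0.50897336  0.36893682 -0.16105238]
```

View pics/w22c.png

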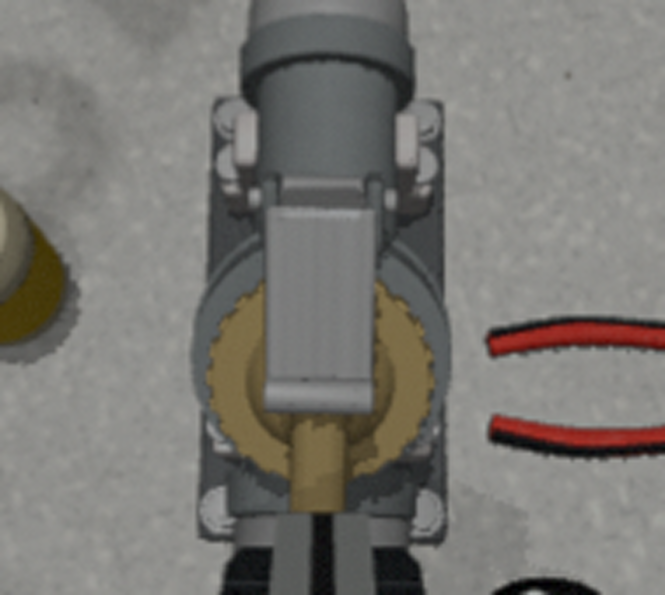

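```bash
python3 lip.py w22 401.8 266; python3 lip.py w22 401.8 263;python3 lip.py w22 401.8 269; python3 go.py 10 0 66 0; python3 - <<'E'
from go import *
import pickle
c,o=pickle.load(open("pics/w22.pkl","rb"))
for p in ((.047,0,.004),(.009,0,.056),(-.03,0,.0405)):
    print(p,(proj(c,[rim+M.T@np.array(p)],o)[0]-[230,100])*3.5)
E
```

```text
[-15.5   0.8 -11.7] joint -1.186
[10.6  0.4 57.1] joint 0.030
[-17.6   0.9 -17.3] joint -1.259
[12.7  0.3 62.7] joint 0.102
[-14.3   0.8 -15.7] joint -1.251
[13.2  0.4 58.8] joint 0.079
[-16.2   0.9 -21. ] joint -1.316
[15.2  0.3 64.1] joint 0.144
[-16.4   0.8  -7.3] joint -1.117
[ 7.8  0.4 55.1] joint -0.024
[-18.7   0.8 -13.4] joint -1.198
[10.1  0.3 61.1] joint 0.058
t 18.75 strainer xyz mm [ 12.1  -0.7 137.4] th 0.001 zaxis [-0.019  0.006 -1.   ] gap 0.0001 F_str [ 0.1 -0.6 -0.7] Tq [ 0.04  0.25 -0.05] q [-0.01 -0.05  2.11 -0.21  0.59  1.97]
rows~1.7 [-0.003, -0.001, 0.286] [-0.002, 0.006, 0.0]
(0.047, 0, 0.004) [322.65930171 191.82826651]
(0.009, 0, 0.056) [321.31937817 399.23180075]
(-0.03, 0, 0.0405) [321.40651196 521.88255612]
```

```bash
python3 go.py 17 0 70 0 17 0 57 0
```

```text
t 18.75 strainer xyz mm [ 12.1  -0.7 137.4] th 0.001 zaxis [-0.019  0.006 -1.   ] gap 0.0001 F_str [ 0.1 -0.6 -0.7] Tq [ 0.04  0.25 -0.05] q [-0.01 -0.05  2.11 -0.21  0.59  1.97]
rows~1.6 [0.025, -0.001, 0.269] [-0.002, 0.006, 0.0]
rows~1.9 [0.026, -0.001, 0.321] [-0.002, 0.006, 0.0]
```

Emit:
jog_arm --rows '[[[0.02,0,0.12,-0.002,0.006,0,-1],[0.025,0,0.22,-0.002,0.006,0,-1],[0.025,0,0.27,-0.002,0.006,0,-1],[0.025,0,0.285,-0.002,0.006,0,-1],[0.025,0,0.3,-0.002,0.006,0,-1],[0.025,0,0.308,-0.002,0.006,0,-1],[0.025,0,0.308,-0.002,0.006,0,-1]]]'

```text
time_s: 19.33
tool_pos: [0.4525, 0.0039, 0.2081]
ee_rot: [2.942, -0.398, 0.786]
ft_force: [-0.7, -0.0, 0.4]
finger_gap: 0.0002
```

```bash
python3 go.py
```

```text
t 19.3333 strainer xyz mm [15.9 -0.5 60.2] th 0.001 zaxis [-0.001 -0.001 -1.   ] gap 0.0002 F_str [-0.4 -0.2  0.7] Tq [-0.03  0.25  0.  ] q [-0.04  0.15  2.17 -0.37  0.33  2.12]
```

Emit:
jog_arm --rows '[[[0,0,0.008,0,0,0,-1],[0,0,0.016,0,0,0,-1],[0,0,0.016,0,0,0,-1]]]'

```text
time_s: 19.58
tool_pos: [0.452, 0.0037, 0.204]
ee_rot: [2.943, -0.398, 0.781]
ft_force: [-24.7, 13.3, 22.2]
finger_gap: 0.0
```

```bash
python3 go.py
```

```text
t 19.5833 strainer xyz mm [13.4 -0.9 56.8] th 0.001 zaxis [-0.004 -0.002 -1.   ] gap 0.0000 F_str [-12.6   6.2  32.9] Tq [ 0.93  2.69 -0.02] q [-0.04  0.16  2.18 -0.38  0.32  2.13]
```

Emit:
jog_arm --rows '[[[0.01,-0.002,0.005,0,0.001,0,-1],[0.015,-0.002,0.008,0,0.001,0,-1],[0.015,-0.002,0.008,0,0.001,0,-1]]]'

```text
time_s: 19.83
tool_pos: [0.4525, 0.0036, 0.2036]
ee_rot: [2.942, -0.398, 0.78]
ft_force: [-42.5, 17.2, 43.3]
finger_gap: -0.0
```

```bash
python3 go.py
```

```text
t 19.8333 strainer xyz mm [13.7 -0.9 56.2] th 0.002 zaxis [-0.005 -0.003 -1.   ] gap -0.0000 F_str [-17.8   5.3  60.3] Tq [ 0.94  3.79 -0.08] q [-0.04  0.16  2.18 -0.38  0.32  2.13]
```

Emit:
jog_arm --rows '[[[0,0,-0.02,0,0,0,-1],[0,0,-0.15,0,0,0,-1],[-0.05,0,-0.3,0,0.0,0,-1],[-0.3,0,-0.4,0,0,0,-1],[-0.3,-0.3,-0.4,0,0,0,-1],[-0.3,-0.3,-0.4,0,0,0,-1],[-0.3,-0.3,-0.4,0,0,0,-1]]]'

```text
time_s: 20.42
tool_pos: [0.3621, 0.1043, 0.2542]
ee_rot: [2.942, -0.401, 0.783]
ft_force: [0.8, -1.4, 0.7]
finger_gap: -0.0003
```

```bash
python3 go.py; python3 snap.py w23; python3 - <<'E'
import cv2,pickle
from workcell import optics
c,o=pickle.load(open("pics/w23.pkl","rb"))
from go import *
u,v=proj(c,[rim],o)[0].astype(int); print(u,v)
u0=max(0,u-95);v0=max(0,v-85)
for p in ((.047,0,.004),(.009,0,.056),(-.03,0,.0405)):
    print(p,(proj(c,[rim+M.T@np.array(p)],o)[0]-[u0,v0])*3.5)
cv2.imwrite("pics/w23c.png",cv2.resize(c["pixels"][v0:v0+170,u0:u0+190],None,fx=3.5,fy=3.5,interpolation=cv2.INTER_CUBIC))
print(u0,v0)
E
```

```text
t 20.4167 strainer xyz mm [-59.7  72.1 157.1] th -0.000 zaxis [-0.003 -0.002 -1.   ] gap -0.0003 F_str [ 1.4 -1.1  0.1] Tq [-0.02  0.25  0.02] q [ 0.4  -0.02  2.17 -0.54  0.65  2.62]
20.4167 [0.3620603  0.10432104 0.25418648] [ 2.94199357 -0.40072218  0.78337661] [ 0.39798854 -0.02457446  2.17103355 -0.54048733  0.64521451  2.61869223] [ 0.82408579 -1.39151213  0.73369901]
396 126
(0.047, 0, 0.004) [349.41123686 115.92021452]
(0.009, 0, 0.056) [395.33198968 276.27153732]
(-0.03, 0, 0.0405) [362.86195173 435.58986928]
301 41
```

View pics/w23c.png

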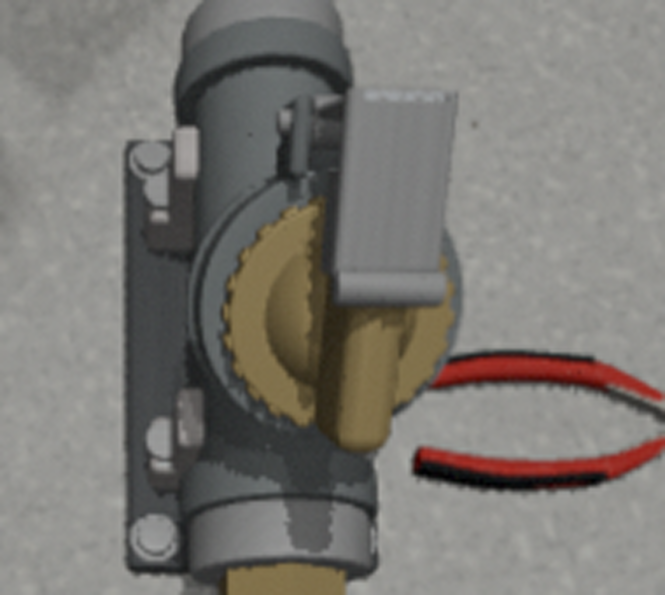

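```bash
python3 lip.py w23 515.5 154.1; python3 lip.py w23 515.5 149; python3 - <<'E'
from go import *
import pickle
c,o=pickle.load(open("pics/w23.pkl","rb"))
# intersect rays with plane y=0 (strainer): lip centre, bar near-end top mid
for n,uv in(("lip",(390,288)),("barN",(358,438))):
    p,d=ray(c,(301+uv[0]/3.5-.4,41+uv[1]/3.5-.4),o);q=M@(p-rim);e=M@d;k=-q[1]/e[1];print(n,((q+k*e)*1000).round(1))
E
```

```text
[  1.1 -27.5 -41.2] joint -1.717
[ 6.4  0.5 54. ] joint -0.051
[  0.8 -28.9 -45.9] joint -1.764
[ 6.7  1.9 58.8] joint -0.004
[  5.3 -28.3 -45. ] joint -1.805
[ 9.6  1.5 56.5] joint 0.012
[  5.1 -29.6 -49.5] joint -1.846
[ 9.8  2.8 60.9] joint 0.053
lip [ 6.5  0.  51.5]
barN [-31.3   0.   34.9]
```

```bash
python3 -c "
from workcell import bot
print(bot.finish_job())"
```

```text
the job is handed in; nothing more can be done
None
```

The plug is fully home and locked under the flap, and I handed the job in at about 20.5 s; no verdict was reported.

**Plug:** I turned it backward between loose fingers. It dropped with the tool at about 1.37 rad, which showed as a shift of roughly 9 mm in the wrist image. I then turned it forward until the home stop took 1.3 N m. The later images show the bar in line with the hinge.

**Flap:** The first push slid over the lip without moving it. The second jammed against the flap by friction at about 50 N on the fingertips. I then followed the hinge arc and the flap swung over. I pressed it down with up to 60 N and it gave no further.

**Last checks:**
- The final image puts the flap joint at about −0.05 to +0.05 rad.
- The image heights came out 4 to 6 mm lower than predicted, for the lip and the bar alike. Their height difference was 16.6 mm against an expected 15.5 mm.
- The gripper is clear of everything.
- I saw no movement of the bottle, pliers or funnel in the pictures, but I did not measure their final positions.

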